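Plug in the relay, then hold the cover over the control box for the screws

ROBOT

A 6-joint arm with a two-finger parallel gripper is mounted at the origin on the work surface. World frame = base frame: x ahead of the robot, y to its left, z up, the work surface at z = 0. Lengths are in m, angles in degrees, forces in N, time in s.
With the tool pointing down it reaches from about 0.325 to 0.85 m from the base axis. Payload 4.4 kg.
Tool frame: the origin (TCP) lies on the centre line of the jaws, within the pads' length; the fingertips stand 8 mm ahead of it and the grasp point (between the pads) lies 11 mm behind it; z points along the fingers, y is the direction in which the jaws open and shut (so a half turn about z gives the same grasp; the last joint's range is limited). The gripper opens to 94 mm and grips with 3 to 60 N. Pads are 16 mm wide; open, the fingers measure 119 mm over their backs; the gripper's body (75 mm by 177 mm) begins 78 mm behind the grasp point.
Start: joints at [-79.326, 11.837, 88.321, -0, 79.842, -8.623], TCP at [0.19, -0.543, 0.213] pointing down, gripper open.
Joint ranges: [-156.59, 156.59], [-49.26, 127.26], [12.9, 141.05], [-63.56, 243.56], [4.71, 150.69], [-161.64, 161.64]. Speed limits (degrees/s): [159.86, 159.86, 180, 180, 180, 180].

INTERFACE

Orientations are given as [roll, pitch, yaw] about the fixed x, y, z axes, in that order (R = Rz(yaw) Ry(pitch) Rx(roll)).
In Python, from station import env gives the robot as it stands.
- The arm moves only by the tool send_rows, never from a script. Its argument "rows" is a list of rows, each a list of 3 entries, a list of its own where there are three numbers: the shift along the tool's x, y, z in mm, then the turn, a rotation vector about the tool's x, y, z in degrees, then the finger opening in mm, from 0 to 94. A call has exactly 10 rows; each row is the pose to reach, as a shift and turn from the pose measured when the call began, along the tool's axes at that moment; what a row does not reach only later rows make up. A row lasts 1/12 s, in which the tool goes at most 41.7 mm and 7.16 degrees, less where a joint would pass 70% of its speed; a pose out of reach is approached as far as the arm can. A call with a gripper value outside its range is refused whole. The fingers move at their own pace and stop on an object; the grip force is fixed at half the most. Time passes only in rows, so rows that repeat a pose let the fingers close, or fill a call up. It gives the time, the measured TCP pose, the force and the opening at its end, in the units of the state.
- env.get_state(): the state, without advancing time (a new reading comes with each control period).
- env.capture(name): name is "scene" or "top"; returns a dict with "frame" (400x640x3 uint8, blue, green, red), "depth" (400x640 float32, m along the optical axis (not along the pixel's ray), 0 where there is no reading), "fx", "fy", "cx", "cy" (pixels), "view" (4x4, takes a point from world to camera coordinates). Camera axes: x right, y up, looking along -z (the intrinsics and any distortion apply to the point x, -y, -z); pixel columns grow to the right and rows downward; lengths in m; the calibration is good to about 2 mm. A picture is of the moment at which its call begins.
- env.sign_off(): hands the job in, once; it reports no verdict.
Trained networks look in the newest picture that a camera, given by its name, has taken for a name from the list of things; names that differ only in an ending like _2 or _b are one class to them, and where a whole thing is asked for, a point or a joint stands for the part that bears it (a point fixed in the world has none). Each returns a list of dicts, best first, with "score" (0 to 1); they miss things now and then, are a little off and sometimes report something else, mostly with a low value. They report only what shows in the picture. A call takes as long as a camera call.
- env.cut_out(camera, target): "mask" (400x640 bool, what is visible of it) and "bbox" ([left, top, width, height] as shares, 0 to 1, of the picture: columns of its width, rows of its height, round what is visible of it).
- env.place_of(camera, target): "at" ([column, row] as shares, 0 to 1, of the picture: columns of its width, rows of its height: a listed point, or the origin of a listed thing).
The state is a dict: "time_s": time; "joint_positions": joint angles; "joint_velocities": joint speeds; "tau": joint torques, N m; "ee_pos": TCP position; "ee_rot": TCP orientation; "force": force on the tool from outside, world axes, zero at the start; "torque": the same for the moment, N m; "width": finger opening in m.
Only numpy, scipy, OpenCV 4.12 (cv2) and the standard library are available. Lean on these libraries where they do the work, as an engineer would, in place of code of your own. Each camera call takes 0.05 s, during which the arm holds its last target.

TASK

Take the plug-in relay out of the sorting bin and seat it fully home in the empty socket inside the open control box. Then lift the cover plate by its handle and hold it level about a centimetre above the box, touching neither the box nor anything in it, with the window above the display and all four screw holes lined up over the threaded holes so that I can start the screws: finish while still holding it there, do not lower it. Leave the other parts, the screwdriver and the screw dish alone.

Things in the scene. Friction and masses are not known exactly. Their poses are not given: they have to be found in the camera images.
- box: Open-topped aluminium control box, 160 (x) x 110 (y) x 60 mm high, walls 4 mm, fixed. Origin: centre of its underside, x along its length. In it: green circuit board, black relay socket towards -x, grey display module (26 x 52 mm, top 40 mm up) at x = +45; nothing above the rim. Corner bosses, level with the rim, have 6 mm threaded holes. Two cable glands on the -x end stick out 11 mm.
- socket (a point): Centre of the mouth of the relay socket in the box: black block 36 (x) x 28 (y) x 12 mm with a rectangular pocket 24 (box x) x 18 (box y) mm, 10 mm deep, edges bevelled. The mouth is 22 mm above the box's underside (38 below the rim), at box x = -24, y = 0 mm. Free space from the socket to the box's walls: 37 mm on either y side. Axes as the box's.
- box_hole0 (a point): Mouth of the threaded hole at box x = +68, y = +43 mm, level with the rim (display end). Axes as the box's.
- box_hole1 (a point): Mouth of the threaded hole at box x = +68, y = -43 mm (display end).
- box_hole2 (a point): Mouth of the threaded hole at box x = -68, y = -43 mm (relay end).
- box_hole3 (a point): Mouth of the threaded hole at box x = -68, y = +43 mm (relay end).
- cover: Loose aluminium cover plate, 160 (x) x 110 (y) x 4 mm, 0.2 to 0.38 kg, lying flat on the bench, handle up. Origin: centre of its underside. Towards +x it has the window, a cut-out 24 x 50 mm centred at x = +45 mm, towards -x three narrow vent slots. The window belongs over the box's display: cover x must point as box x. 9 mm screw holes in the corners.
- handle (a point): Middle of the grip bar of the cover's black bow handle: bar 10 mm wide (cover x), 84 mm long (cover y), 10 mm high; its middle lies 31 mm above the cover's underside, over the plate's centre, with 22 mm free between bar and plate. Two round posts at y = +-35 mm carry it. Axes as the cover's.
- cover_hole0 (a point): Centre, on the cover's underside, of the screw hole at cover x = +68, y = +43 mm (window end); belongs over box_hole0. Axes as the cover's.
- cover_hole1 (a point): The same at cover x = +68, y = -43 mm; belongs over box_hole1.
- cover_hole2 (a point): The same at cover x = -68, y = -43 mm (vent end); belongs over box_hole2.
- cover_hole3 (a point): The same at cover x = -68, y = +43 mm; belongs over box_hole3.
- bin: Fixed grey open sorting bin, 170 x 170 x 32 mm high, walls 4 mm, with two crossing dividers as high as the walls: four compartments of 79 x 79 mm, their centres 41.5 mm from the bin's middle in x and y, floor 4 mm above the bench. Origin: centre of its underside.
- relay: Loose plug-in relay standing in one compartment of the bin: clear case 28 (x) x 22 (y) x 34 mm high with a coil inside, over a plug foot 8 mm high (21 x 15 mm, 19 x 13 at its lower end); 42 mm high in all, about 40 g. Origin: centre of the foot's lower end. Fits the socket either way round, long side along box x; seated, the case rests on the socket and the origin is 8 mm below the mouth.
- capacitor: Bystander: dark can capacitor, 25 mm across, 40 mm high, standing in another compartment of the bin. Origin: centre of its underside.
- heat_sink: Bystander: small finned aluminium heat sink, 40 x 30 x 20 mm, lying in another compartment of the bin. Origin: centre of its underside.
- screwdriver: Bystander: screwdriver lying on the bench beyond the box. Origin near its middle.
- dish: Bystander: round steel dish, 72 mm across, 16 mm high, with the cover screws, on the bench beyond the box. Origin: centre of its underside.

How it is judged:
By the outcome, as a careful person would: the job done as asked, in the order asked, and still so for the second after the job is handed in, while the arm keeps its last pose, push and grip.
It also fails if it takes over 56 s, if anything falls off the work surface, if the arm or the gripper's body presses on something with over 40 N, if the wrist force passes 120 N, or if a joint passes its speed limit or range.

## Working session

There is one attempt and no reset: what is moved stays moved. The work goes in short steps, Python scripts to look and compute and a tool call to move; the robot and the scene stay as the last step left them, time stands still between calls to the robot, and variables do not carry over. Pictures are saved under pics/ and viewed, and the job is handed in when it is done.

Besides the shell and the picture viewer there is one more tool, called after "Emit:" by a JSON object that holds its "name" and its "arguments", one argument or row to a line. send_rows: Moves the arm, as the interface text tells. Its arguments: {"type":"object","properties":{"rows":{"type":"array"}},"required":["rows"]}

```bash
mkdir -p pics; ls
cat > h.py <<'E'
import numpy as np, cv2
from station import env
from scipy.spatial.transform import Rotation as R
def cap(n):
    return env.capture(n)
def world(c,u,v,d):
    # pixel + depth -> world
    p=np.array([(u-c['cx'])/c['fx']*d, -(v-c['cy'])/c['fy']*d, -d,1.0])
    return (np.linalg.inv(c['view'])@p)[:3]
def onplane(c,u,v,z):
    iv=np.linalg.inv(c['view']); o=iv[:3,3]
    r=iv[:3,:3]@np.array([(u-c['cx'])/c['fx'],-(v-c['cy'])/c['fy'],-1])
    return o+r*(z-o[2])/r[2]
def proj(c,P):
    q=c['view']@np.append(P,1); return np.array([c['cx']+c['fx']*q[0]/-q[2], c['cy']-c['fy']*q[1]/-q[2]])
E
python3 - <<'E'
from h import *
s=env.get_state(); print({k:np.round(v,4).tolist() for k,v in s.items()})
for n in ['scene','top']:
    c=cap(n); cv2.imwrite(f'pics/{n}0.png',c['frame']); np.savez(f'{n}0.npz',**c)
    print(n,[k for k in c],c['fx'],c['fy'],c['cx'],c['cy'],np.round(c['view'],4).tolist())
    for t in ['box','socket','box_hole0','box_hole1','box_hole2','box_hole3','cover','handle','cover_hole0','cover_hole1','cover_hole2','cover_hole3','bin','relay']:
        r=env.place_of(n,t)
        print(n,t,[(np.round(np.array(a['at'])*[640,400],1).tolist(),round(a['score'],2)) for a in r[:3]])
E
```

```text
pics
{'time_s': 0.0, 'joint_positions': [-79.3251, 11.8861, 88.4045, -0.0011, 79.8405, -8.6227], 'joint_velocities': [-0.0011, 0.0891, 0.0206, 0.004, 0.0098, 0.0797], 'tau': [0.0006, -37.0881, -28.1413, 0.0698, 0.0361, -0.0002], 'ee_pos': [0.1899, -0.5419, 0.2123], 'ee_rot': [-179.8702, -0.0186, 19.2977], 'force': [-0.2098, 0.2606, -0.1744], 'torque': [-0.0036, -0.0272, -0.0213], 'width': 0.0938}
scene ['frame', 'depth', 'fx', 'fy', 'cx', 'cy', 'view'] 480.2504247859174 480.2504247859174 323.37487840218625 205.65340839019422 [[0.8603, 0.5097, -0.0079, -0.5029], [-0.3123, 0.5392, 0.7821, 0.1277], [0.4029, -0.6704, 0.6231, -1.469], [0.0, 0.0, 0.0, 1.0]]
scene box [([297.4, 215.6], 0.6)]
scene socket [([289.8, 207.4], 0.74), ([242.5, 310.7], 0.39)]
scene box_hole0 [([312.6, 212.8], 0.97), ([325.5, 192.2], 0.92), ([263.5, 202.5], 0.71)]
scene box_hole1 [([312.6, 212.8], 0.97), ([325.5, 192.2], 0.92), ([263.5, 202.5], 0.71)]
scene box_hole2 [([312.6, 212.8], 0.97), ([325.5, 192.2], 0.92), ([263.5, 202.5], 0.71)]
scene box_hole3 [([312.6, 212.8], 0.97), ([325.5, 192.2], 0.92), ([263.5, 202
[... 1056 characters left out ...]
, 0.73)]
top box_hole2 [([303.3, 264.9], 0.89), ([293.2, 212.5], 0.75), ([338.9, 260.7], 0.73)]
top box_hole3 [([303.3, 264.9], 0.89), ([293.2, 212.5], 0.75), ([338.9, 260.7], 0.73)]
top cover [([204.0, 220.2], 0.9)]
top handle [([203.3, 214.3], 0.72)]
top cover_hole0 [([177.5, 226.8], 0.94), ([228.6, 241.4], 0.91), ([188.1, 195.8], 0.73)]
top cover_hole1 [([177.5, 226.8], 0.94), ([228.6, 241.4], 0.91), ([188.1, 195.8], 0.73)]
top cover_hole2 [([177.5, 226.8], 0.94), ([228.6, 241.4], 0.91), ([188.1, 195.8], 0.73)]
top cover_hole3 [([177.5, 226.8], 0.94), ([228.6, 241.4], 0.91), ([188.1, 195.8], 0.73)]
top bin [([422.6, 222.7], 0.83)]
top relay [([408.1, 238.2], 0.59), ([178.7, 226.1], 0.42)]
```

Run:
```python
import cv2,numpy as np
t=cv2.imread('pics/top0.png'); s=cv2.imread('pics/scene0.png')
cv2.imwrite('pics/top0c.png',cv2.resize(t[150:300,150:500],None,fx=2.28,fy=2.28,interpolation=cv2.INTER_CUBIC))
cv2.imwrite('pics/scene0c.png',cv2.resize(s[130:330,180:430],None,fx=3,fy=3,interpolation=cv2.INTER_CUBIC))
```

```text
(no output)
```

View pics/top0.png

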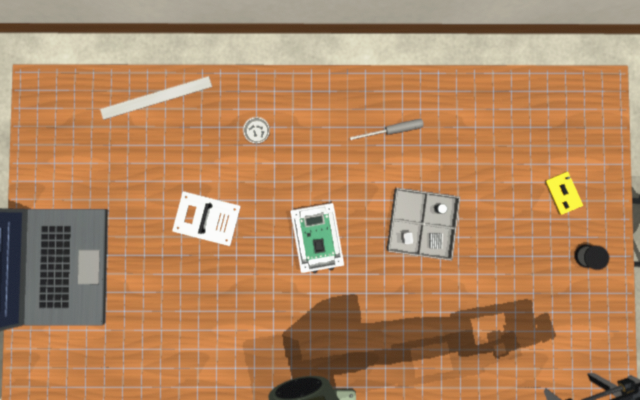

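View pics/top0c.png

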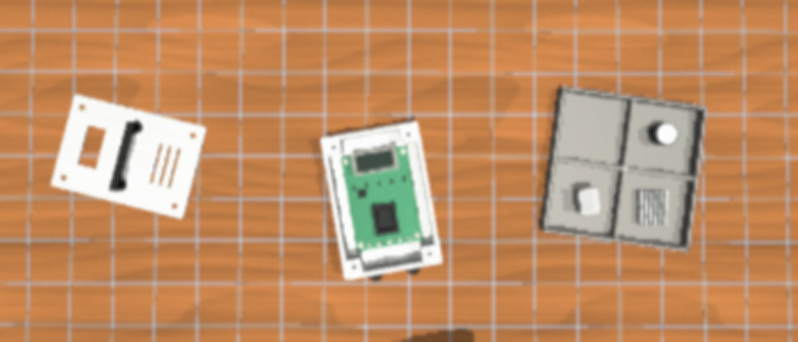

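View pics/scene0.png

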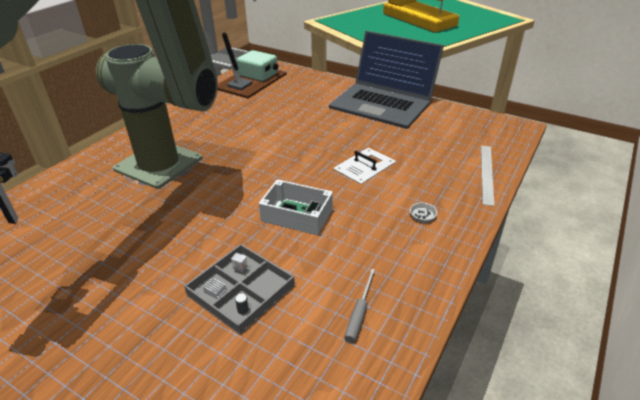

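View pics/scene0c.png

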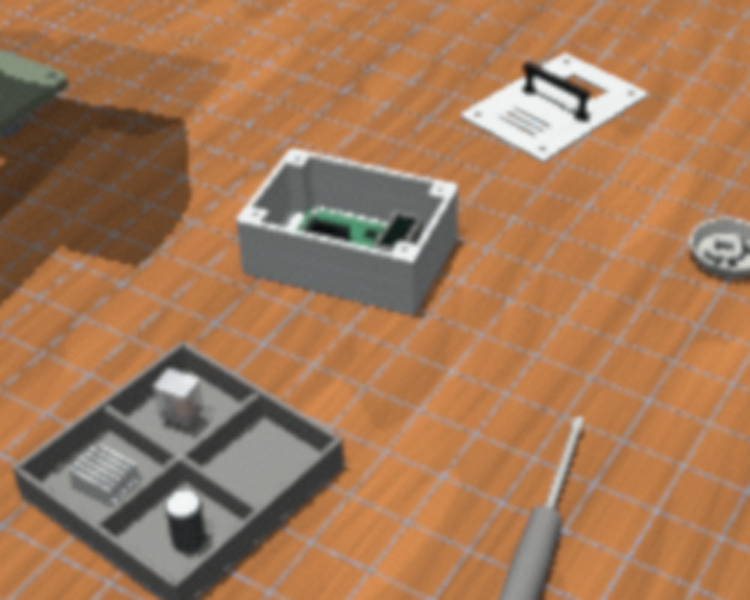

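The top view shows the cover at (204,217) with its window to the left (+y), the box at (318,238) with the display up (+x), and the bin at (423,223). The relay is in the bin's lower-left compartment at about (408,238). Next I fit the poses precisely from edges in both cameras.

```bash
cat > fit.py <<'E'
from h import *
from scipy.optimize import least_squares
from scipy.ndimage import map_coordinates, gaussian_filter
def T(p,P):
    c,s=np.cos(p[2]),np.sin(p[2]); P=np.asarray(P,float)
    return np.c_[p[0]+c*P[:,0]-s*P[:,1], p[1]+s*P[:,0]+c*P[:,1], P[:,2]]
def rect(cx,cy,w,h,z):
    q=[(cx-w/2,cy-h/2,z),(cx+w/2,cy-h/2,z),(cx+w/2,cy+h/2,z),(cx-w/2,cy+h/2,z)]
    return [(np.array(q[i]),np.array(q[(i+1)%4])) for i in range(4)]
def pr(c,P):
    Q=(c['view']@np.c_[P,np.ones(len(P))].T).T
    return np.c_[c['cx']+c['fx']*Q[:,0]/-Q[:,2], c['cy']-c['fy']*Q[:,1]/-Q[:,2]]
def chan(c,kind):
    f=c['frame'].astype(float)
    g=f[...,0] if kind=='blue' else f.mean(2)
    return gaussian_filter(g,0.6)
def edgefit(cams,edges,p0,kind='blue',rng=5,iters=8,polarity=None,n=25,verbose=True):
    # polarity: +1 brighter inside (on left of edge walking ccw)
    p=np.array(p0,float)
    for it in range(iters):
        r_=max(2.0,rng*(0.7**it)); rows=[];obs=[]
        for c in cams:
            g=chan(c,kind)
            for a,b,pol in edges:
                t=np.linspace(.08,.92,n)[:,None]; M=a+(b-a)*t
                U=pr(c,T(p,M)); d=U[-1]-U[0]; d/=np.hypot(*d); nn=np.array([-d[1],d[0]])
                # orient normal towards inside of model: use left side point
                e=(b-a)/np.linalg.norm(b-a); inn=np.array([-e[1],e[0],0])*0.005
                V=pr(c,T(p,M+inn)); 
                if ((V-U)@nn).mean()<0: nn=-nn
                s=np.arange(-r_,r_+.01,.1)
                X=U[:,None,:]+s[None,:,None]*nn
                val=map_coordinates(g,[X[...,1],X[...,0]],order=1,mode='nearest')
                gr=np.gradient(val,axis=1)/.1*pol
                k=gr.argmax(1); m=gr[np.arange(n),k]
                for j in range(n):
                    if m[j]<12: continue
                    w=np.clip(gr[j],0,None)*(np.abs(s-s[k[j]])<1.2); off=(w*s).sum()/w.sum()
                    rows.append((c,M[j],nn,U[j]+off*nn,))
        def f(q):
            out=[]
            for c in cams:
                R_=[r for r in rows if r[0] is c]
                if not R_: continue
                W=pr(c,T(q,np.array([r[1] for r in R_])))
                out.append(((W-np.array([r[3] for r in R_]))*np.array([r[2] for r in R_])).sum(1))
            return np.concatenate(out)
        s_=least_squares(f,p,loss='soft_l1',f_scale=.3,x_scale=[.01,.01,.05]); p=s_.x
    if verbose: print(' n',len(rows),'rms px',round(float(np.sqrt(np.median(f(p)**2))),3))
    return p
def load(n):
    z=np.load(n,allow_pickle=True); return {k:(z[k] if z[k].ndim else float(z[k])) for k in z.files}
E
cat > a.py <<'E'
from fit import *
t=load('top0.npz'); s=load('scene0.npz')
print('cam pos',[-(c['view'][:3,:3].T@c['view'][:3,3]).round(3) for c in (t,s)])
# initial
bx=onplane(t,317.7,238,.06); cv_=onplane(t,206,218,.004); print(bx,cv_)
P=lambda L,pol:[(a,b,pol) for a,b in L]
out=P(rect(0,0,.16,.11,.06),1)
cov=P(rect(0,0,.16,.11,.004),1)+P(rect(.045,0,.024,.05,.004),-1)
for nm,cs in [('top',[t]),('scene',[s]),('both',[t,s])]:
    p=edgefit(cs,out,[bx[0],bx[1],np.radians(8)],'blue'); print('box',nm,p[:2].round(4),np.degrees(p[2]).round(2))
    p=edgefit(cs,cov,[cv_[0],cv_[1],np.radians(75)],'blue'); print('cover',nm,p[:2].round(4),np.degrees(p[2]).round(2))
    if nm=='both': pc=p; pb=edgefit(cs,out,[bx[0],bx[1],np.radians(8)],'blue',verbose=False)
for nm,c in [('top',t),('scene',s)]:
    H=[[sx*.068,sy*.043,z] for sx,sy in[(1,1),(1,-1),(-1,-1),(-1,1)] for z in [.06]]
    print(nm,'holes',pr(c,T(pb,H)).round(1).tolist())
    H=[[sx*.068,sy*.043,.004] for sx,sy in[(1,1),(1,-1),(-1,-1),(-1,1)]]
    print(nm,'cov holes',pr(c,T(pc,H)).round(1).tolist(), pr(c,T(pc,[[0,0,.031]])).round(1))
    im=cv2.resize(c['frame'],None,fx=4,fy=4,interpolation=cv2.INTER_CUBIC)
    for L,p in [(out,pb),(cov,pc)]:
        for a,b,_ in L:
            q=((pr(c,T(p,np.array([a,b])))+.5)*4*8).astype(int)
            cv2.line(im,q[0].tolist(),q[1].tolist(),(0,0,255),1,cv2.LINE_AA,3)
    if nm=='top': im=im[180*4:285*4,165*4:355*4]
    else: im=im[140*4:240*4,250*4:400*4]
    print(im.shape); cv2.imwrite(f'pics/fit_{nm}.png',im)
E
python3 a.py
```

```text
cam pos [array([ 0.552, -0.006,  1.12 ]), array([ 1.064, -0.797,  0.811])]
[0.49896767 0.00268993 0.06      ] [0.54918683 0.30495482 0.004     ]
 n 100 rms px 0.525
box top [0.5003 0.005 ] 10.02
 n 200 rms px 0.418
cover top [0.5488 0.3052] 75.71
 n 100 rms px 0.646
box scene [0.4989 0.0061] 10.29
 n 200 rms px 0.428
cover scene [0.5462 0.3054] 76.28
 n 200 rms px 0.501
box both [0.4996 0.0053] 10.04
 n 400 rms px 0.414
cover both [0.5481 0.3053] 75.87
top holes [[295.6, 214.4], [328.6, 208.7], [337.8, 261.1], [304.6, 267.0]]
top cov holes [[177.4, 227.6], [185.7, 196.8], [234.3, 209.2], [226.1, 240.1]] [[203.  218.4]]
(420, 760, 3)
scene holes [[326.4, 193.3], [314.3, 213.1], [264.6, 201.4], [278.8, 182.8]]
scene cov holes [[368.4, 150.6], [389.9, 161.1], [360.3, 179.7], [338.7, 168.0]] [[364.9 157. ]]
(400, 600, 3)
```

View pics/fit_top.png

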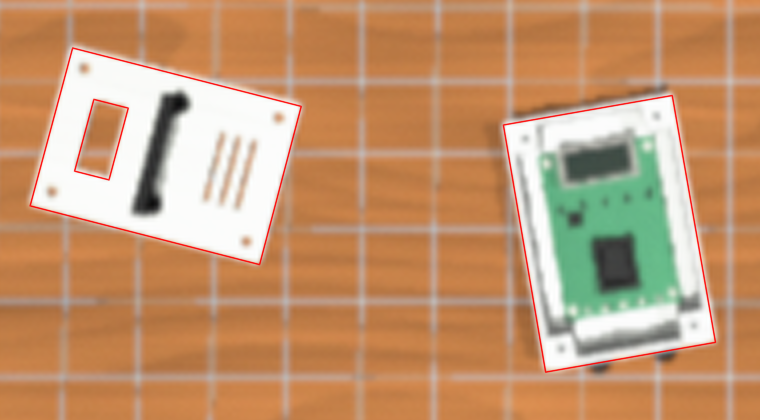

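View pics/fit_scene.png

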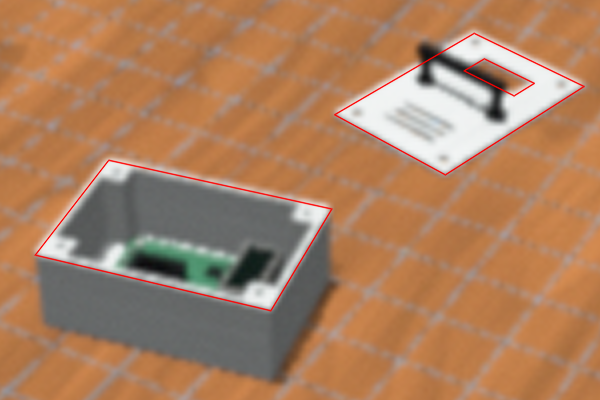

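The edge fits lie on both outlines, to within about half a pixel. Next are the relay and the bin.

```bash
cat > b.py <<'E'
from fit import *
t=load('top0.npz'); s=load('scene0.npz')
P=lambda L,pol:[(a,b,pol) for a,b in L]
b0=onplane(t,423,223,.032)
bin_=P(rect(0,0,.17,.17,.032),-1)
best=None
for pol,kind in [(1,'blue'),(-1,'gray'),(1,'gray')]:
    e=[(a,b,pol) for a,b,_ in bin_]
    p=edgefit([t],e,[b0[0],b0[1],np.radians(-7)],kind); print('bin top',pol,kind,p[:2].round(4),np.degrees(p[2]).round(2))
    p=edgefit([t,s],e,[b0[0],b0[1],np.radians(-7)],kind); print('bin both',pol,kind,p[:2].round(4),np.degrees(p[2]).round(2))
# depth heights around relay in the top
r0=onplane(t,408,238,.046); print('relay guess',r0)
D=t['depth']; uu,vv=np.meshgrid(np.arange(640),np.arange(400))
for v in range(228,248): print(v,' '.join('%3d'%round(1000*world(t,u,v,D[v,u])[2]) if D[v,u]>0 else ' --' for u in range(396,422)))
for n in('top','scene'):
    env.capture(n)
    r=env.cut_out(n,'relay')
    for a in r[:2]:
        m=a['mask'].astype(np.uint8); cs,_=cv2.findContours(m,cv2.RETR_EXTERNAL,cv2.CHAIN_APPROX_NONE)
        print(n,a['score'],m.sum(),[cv2.minAreaRect(k) for k in cs])
for n,c,(u,v) in [('top',t,(408,238)),('scene',s,(240,265))]:
    cv2.imwrite(f'pics/relay_{n}.png',cv2.resize(c['frame'][v-20:v+20,u-25:u+25],None,fx=12,fy=12,interpolation=cv2.INTER_CUBIC))
E
python3 b.py
```

```text
n 96 rms px 0.284
bin top 1 blue [ 0.536  -0.2776] -8.22
 n 195 rms px 0.402
bin both 1 blue [ 0.5349 -0.2767] -7.82
 n 73 rms px 0.283
bin top -1 gray [ 0.5398 -0.2716] -7.92
 n 105 rms px 0.217
bin both -1 gray [ 0.54   -0.2716] -7.94
 n 60 rms px 0.999
bin top 1 gray [ 0.5364 -0.2698] 1.31
 n 107 rms px 0.48
bin both 1 gray [ 0.5335 -0.2767] -7.64
relay guess [ 0.49891382 -0.23142122  0.046     ]
228   4   4   6   3   4   5   4   1   2   4   7   0   3   7   2  -1   5   0   4   1   5   7   2   9   3  11
229   3   3   4   5   3   3   0   3   5   2  -1   5   0   1  -2   2   1   5   1   1   4   3   4   1   4   9
230   3   4   3   8   3   0   4   2   0   1   1   4   3   5   4   6   2   1   3   0   2   4   7  -1  --  14
231   4   3   3   0   2   3   7   2   4   6   4   1   4   3   3   2   2   5   2   2   3   1   4   2   5  17
232   1   9   2   3   3   2   0   4   0   4   3  16  16  27   4   2   6   5   6   2   0   0   5   8   5  18
233   7   2   3   2   4  15  26  40  44  44  47  46  48  45  45  43   3   3   0   2  -1   1   3   3  16  16
234   7   3   2   4   4   5  22  40  44  42  42  
[... 1001 characters left out ...]
2   3   1   2   4   6  23  31
244   5   5   5   1   4   3   8   6   2   5   3   8   4   6   1   1   0  -2   1   4   3   1   3  12  26  27
245   4   4   2   5   4   4   2   2   4   4   2   3   4   2   2   4   5   7   4   0  -2   2   3  14  25  23
246   2   4   7   3   3   4   4   6   8   4   1   3   4   1   6   5   7   4   6   2   4   4   6  17  27  30
247   4   5   2   1   2   7   4   5   4   2   5   3   2   4  -2   0   4   5   1   2   0  -2   6  17  27  32
top 0.38 2339 [((205.7647247314453, 218.44119262695312), (61.361507415771484, 41.71612548828125), 14.03624439239502)]
scene 0.82 266 [((238.40005493164062, 262.20001220703125), (18.782970428466797, 16.994115829467773), 26.56505012512207)]
```

View pics/relay_top.png

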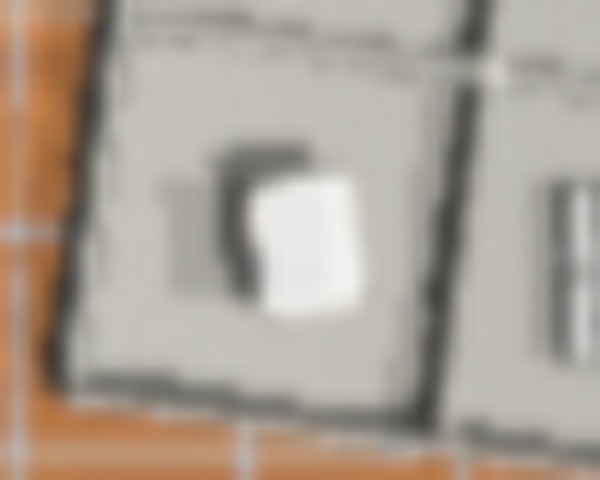

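View pics/relay_scene.png

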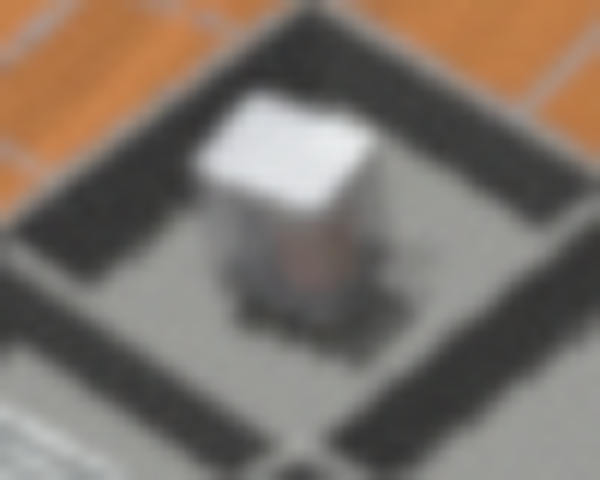

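```bash
cat > c.py <<'E'
from fit import *
t=load('top0.npz'); s=load('scene0.npz')
r0=onplane(t,408.2,238.4,.046)
L=[(a,b,1) for a,b in rect(0,0,.028,.022,.046)]
for nm,cs in [('top',[t]),('scene',[s]),('both',[t,s])]:
  for k in('gray','blue'):
    p=edgefit(cs,L,[r0[0],r0[1],np.radians(7)],k,rng=3); print('relay',nm,k,p[:2].round(4),np.degrees(p[2]).round(2))
print(onplane(s,238.4,267.2,.004))
B=np.array([.5352,-.277]); th=np.radians(-7.9)
for sx,sy in[(1,1),(1,-1),(-1,-1),(-1,1)]: print('comp',T([B[0],B[1],th],[[sx*.0415,sy*.0415,0]]))
print('relay in bin', R.from_euler('z',-th).as_matrix()[:2,:2]@(p[:2]-B))
E
python3 c.py
```

```text
n 100 rms px 0.15
relay top gray [ 0.499  -0.2317] 9.16
 n 100 rms px 0.151
relay top blue [ 0.4988 -0.2317] 9.83
 n 100 rms px 0.143
relay scene gray [ 0.498  -0.2304] 6.24
 n 100 rms px 0.118
relay scene blue [ 0.4981 -0.2304] 5.53
 n 199 rms px 0.199
relay both gray [ 0.4985 -0.2312] 7.77
 n 200 rms px 0.215
relay both blue [ 0.4984 -0.2312] 7.62
[ 0.48821231 -0.22561133  0.004     ]
comp [[ 0.58201009 -0.24159781  0.        ]]
comp [[ 0.57060219 -0.32381009  0.        ]]
comp [[ 0.48838991 -0.31240219  0.        ]]
comp [[ 0.49979781 -0.23018991  0.        ]]
relay in bin [-0.04276236  0.04035372]
```

```bash
cat > go.py <<'E'
from h import *
import sys
def rel(x,y,z,yaw,roll=180,pitch=0):
    s=env.get_state(); R0=R.from_euler('xyz',s['ee_rot'],degrees=True); R1=R.from_euler('xyz',[roll,pitch,yaw],degrees=True)
    d=R0.inv().apply(np.array([x,y,z])-s['ee_pos'])*1000; t=(R0.inv()*R1).as_rotvec(degrees=True)
    return d,t,s
if __name__=='__main__':
    a=[float(v) for v in sys.argv[1:]]
    d,t,s=rel(*a)
    print('t',round(s['time_s'],2),'pos',np.round(np.array(s['ee_pos'])*1000,1),'rot',np.round(s['ee_rot'],2),'F',np.round(s['force'],1),'w',round(s['width']*1000,1),'q',np.round(s['joint_positions'],1))
    print('shift',d.round(1),'turn',t.round(2))
E
python3 go.py .4987 -.2313 .15 8
```

```text
t 1.7 pos [ 190.  -542.7  213.4] rot [-180.     -0.     19.29] F [-0.2 -0.5  0.3] w 93.8 q [-79.3  11.8  88.3   0.   79.8  -8.6]
shift [ 394.3 -191.9   63.4] turn [-0.   -0.   11.29]
```

Emit:
{"name": "send_rows", "arguments": {
  "rows": [
    [[39, -19, 6], [0, 0, 1.1], 40],
    [[79, -38, 12], [0, 0, 2.2], 40],
    [[118, -57, 18], [0, 0, 3.4], 40],
    [[158, -76, 24], [0, 0, 4.5], 40],
    [[197, -96, 30], [0, 0, 5.6], 40],
    [[237, -115, 36], [0, 0, 6.8], 40],
    [[276, -134, 42], [0, 0, 7.9], 40],
    [[315, -153, 48], [0, 0, 9], 40],
    [[355, -172, 54], [0, 0, 10.2], 40],
    [[394, -192, 60], [0, 0, 11.3], 40]
  ]
}}

```text
time_s: 2.53
ee_pos: [0.482, -0.248, 0.157]
ee_rot: [180.0, -0.0, 7.9]
force: [0.4, -1.4, 0.1]
width: 0.04
```

```bash
python3 go.py .4987 -.2313 .07 8
```

```text
t 2.53 pos [ 482. -248.  157.] rot [ 1.7996e+02 -3.0000e-02  7.9400e+00] F [ 0.4 -1.4  0.1] w 40.0 q [-36.4  10.9  96.4  -0.   72.6  45.7]
shift [ 18.8 -14.3  87. ] turn [ 0.04 -0.03 -0.06]
```

Emit:
{"name": "send_rows", "arguments": {
  "rows": [
    [[19, -14, 20], [0, 0, 0], 40],
    [[19, -14, 50], [0, 0, 0], 40],
    [[19, -14, 87], [0, 0, 0], 40],
    [[19, -14, 87], [0, 0, 0], 40],
    [[19, -14, 87], [0, 0, 0], 40],
    [[19, -14, 87], [0, 0, 0], 40],
    [[19, -14, 87], [0, 0, 0], 40],
    [[19, -14, 87], [0, 0, 0], 40],
    [[19, -14, 87], [0, 0, 0], 40],
    [[19, -14, 87], [0, 0, 0], 40]
  ]
}}

```text
time_s: 3.37
ee_pos: [0.4997, -0.2324, 0.0715]
ee_rot: [179.9, -0.1, 7.9]
force: [-0.2, -0.2, -0.4]
width: 0.0397
```

```bash
python3 go.py .4987 -.2313 .0245 8
python3 - <<'E'
from h import *
for n,(u,v) in [('scene',(240,255)),('top',(408,238))]:
    c=cap(n); np.savez(f'{n}1.npz',**c)
    cv2.imwrite(f'pics/{n}1.png',cv2.resize(c['frame'][v-50:v+50,u-65:u+65],None,fx=6,fy=6,interpolation=cv2.INTER_CUBIC))
E
```

```text
t 3.37 pos [ 499.7 -232.4   71.5] rot [ 1.7986e+02 -1.5000e-01  7.9100e+00] F [-0.2 -0.2 -0.4] w 39.7 q [-33.9  18.   99.   -0.   62.9  48.2]
shift [-0.9 -1.3 47. ] turn [ 0.14 -0.15 -0.09]
```

View pics/scene1.png

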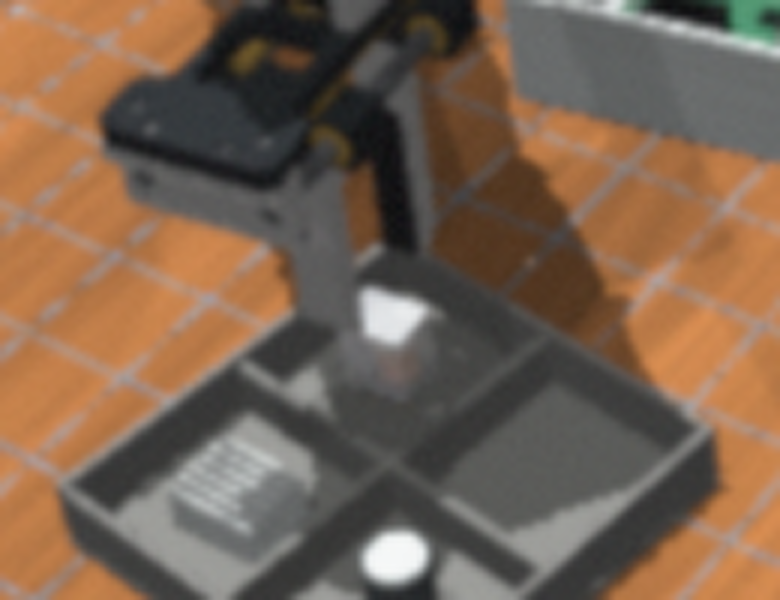

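View pics/top1.png

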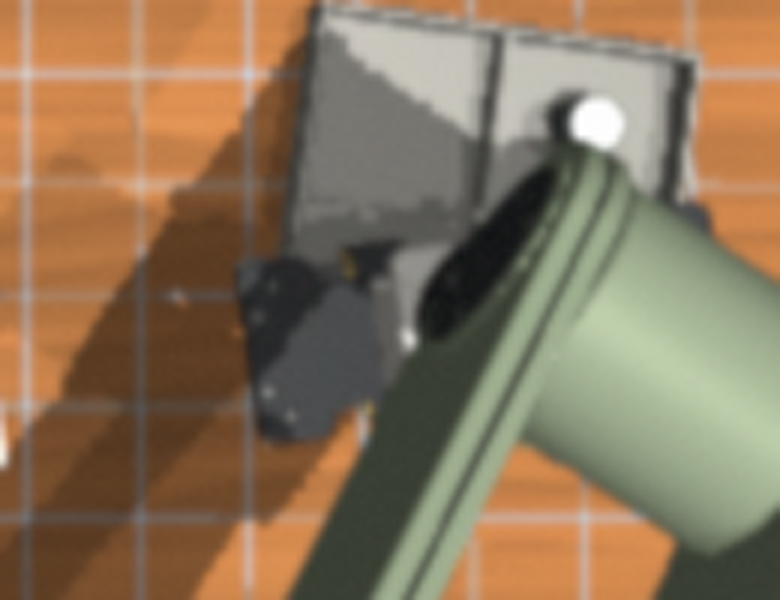

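The scene view shows the open fingers straddling the relay's lid at crop pixel (395,315). Next I descend, close and take hold.

Emit:
{"name": "send_rows", "arguments": {
  "rows": [
    [[-1, -1, 15], [0, 0, 0], 40],
    [[-1, -1, 30], [0, 0, 0], 40],
    [[-1, -1, 42], [0, 0, 0], 40],
    [[-1, -1, 47], [0, 0, 0], 40],
    [[-1, -1, 47], [0, 0, 0], 40],
    [[-1, -1, 47], [0, 0, 0], 30],
    [[-1, -1, 47], [0, 0, 0], 15],
    [[-1, -1, 47], [0, 0, 0], 15],
    [[-1, -1, 47], [0, 0, 0], 15],
    [[-1, -1, 47], [0, 0, 0], 15]
  ]
}}

```text
time_s: 4.3
ee_pos: [0.4989, -0.2316, 0.0246]
ee_rot: [179.8, -0.2, 7.9]
force: [0.3, 0.0, 1.5]
width: 0.0218
```

```bash
python3 go.py .4987 -.2313 .15 8
python3 - <<'E'
from h import *
for n,(u,v) in [('scene',(240,255))]:
    c=cap(n); np.savez(f'{n}2.npz',**c)
    cv2.imwrite(f'pics/{n}2.png',cv2.resize(c['frame'][v-50:v+50,u-65:u+65],None,fx=6,fy=6,interpolation=cv2.INTER_CUBIC))
E
```

```text
t 4.3 pos [ 498.9 -231.6   24.6] rot [ 1.7985e+02 -1.7000e-01  7.9200e+00] F [0.3 0.  1.5] w 21.8 q [-33.9  21.9 100.4  -0.   57.5  48.2]
shift [   0.2   -0.  -125.4] turn [ 0.15 -0.17 -0.08]
```

View pics/scene2.png

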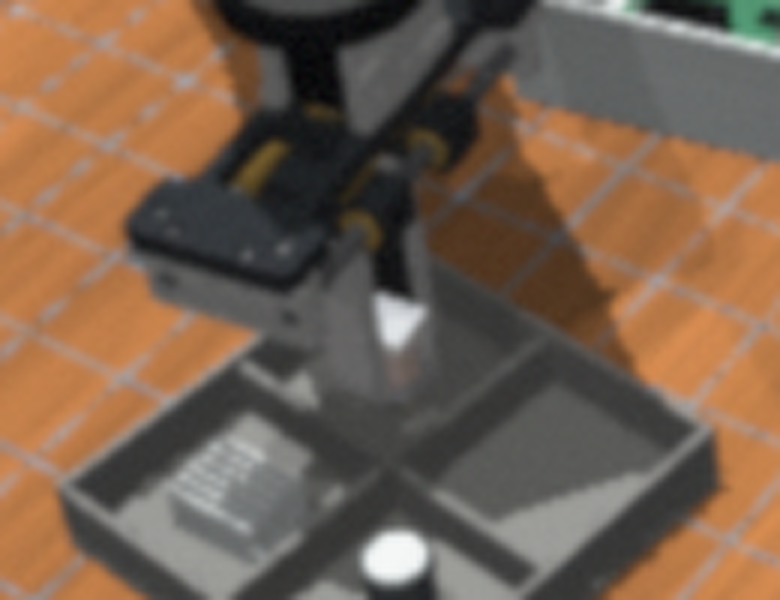

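The opening is 21.8 mm, which matches the 22 mm case side, so the relay is held. Next I lift it and carry it towards the box.

Emit:
{"name": "send_rows", "arguments": {
  "rows": [
    [[0, 0, -20], [0, 0, 0], 15],
    [[0, 0, -55], [0, 0, 0], 15],
    [[0, 0, -90], [0, 0, 0], 15],
    [[0, 0, -116], [0, 0, 0], 15],
    [[0, 0, -116], [0, 0, 0], 15],
    [[0, 0, -116], [0, 0, 0], 15],
    [[0, 0, -116], [0, 0, 0], 15],
    [[0, 0, -116], [0, 0, 0], 15],
    [[0, 0, -116], [0, 0, 0], 15],
    [[0, 0, -116], [0, 0, 0], 15]
  ]
}}

```text
time_s: 5.18
ee_pos: [0.4975, -0.2307, 0.1389]
ee_rot: [180.0, -0.0, 7.9]
force: [-0.2, 0.0, -0.2]
width: 0.0219
```

```bash
python3 - <<'E'
from fit import *
pb=[.4999,.0053,np.radians(10.1)]
S=T(pb,[[-.024,0,.022]])[0]; print('socket',S)
for n in('top','scene'):
    c=load(f'{n}0.npz'); print(n,pr(c,S[None]))
for n in ('top','scene'):
    c=cap(n); np.savez(f'{n}3.npz',**c); cv2.imwrite(f'pics/{n}3.png',c['frame'])
E
python3 go.py .4763 .0011 .14 10.1
```

```text
socket [0.47627192 0.0010912  0.022     ]
top [[318.40126394 245.87404795]]
scene [[288.1330488  206.90554849]]
t 5.28 pos [ 498.  -231.   139.5] rot [ 1.7993e+02 -8.0000e-02  7.9200e+00] F [ 0.4  0.4 -0.5] w 21.9 q [-33.9  12.8  96.4  -0.   70.7  48.2]
shift [  10.5 -232.9   -0.8] turn [ 0.07 -0.07 -2.18]
```

View pics/scene3.png

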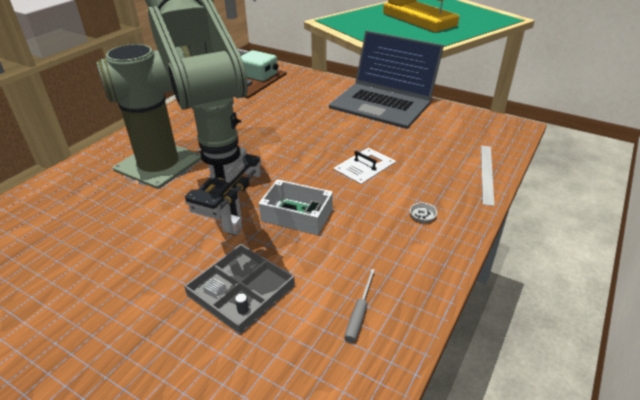

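Emit:
{"name": "send_rows", "arguments": {
  "rows": [
    [[1, -25, 0], [0, 0, -0.3], 15],
    [[3, -65, 0], [0, 0, -0.6], 15],
    [[5, -105, 0], [0, 0, -1], 15],
    [[7, -145, 0], [0, 0, -1.4], 15],
    [[8, -180, 0], [0, 0, -1.8], 15],
    [[9, -210, 0], [0, 0, -2], 15],
    [[10, -228, 0], [0, 0, -2.2], 15],
    [[10.5, -233, 0], [0, 0, -2.2], 15],
    [[10.5, -233, 0], [0, 0, -2.2], 15],
    [[10.5, -233, 0], [0, 0, -2.2], 15]
  ]
}}

```text
time_s: 6.12
ee_pos: [0.4765, 0.0006, 0.1392]
ee_rot: [179.9, -0.1, 10.1]
force: [0.2, 0.0, -0.6]
width: 0.0215
```

```bash
python3 - <<'E'
from fit import *
for n,(u,v) in [('scene',(290,200)),('top',(318,240))]:
    c=cap(n); np.savez(f'{n}4.npz',**c)
    cv2.imwrite(f'pics/{n}4.png',cv2.resize(c['frame'][v-50:v+50,u-65:u+65],None,fx=6,fy=6,interpolation=cv2.INTER_CUBIC))
E
python3 go.py .4763 .0011 .055 10.1
```

```text
t 6.22 pos [476.6  -0.  139.2] rot [ 1.7989e+02 -8.0000e-02  1.0030e+01] F [-0.2  0.4  0.1] w 21.7 q [-1.040e+01  4.200e+00  1.063e+02 -1.000e-01  6.930e+01  6.960e+01]
shift [-0.2 -1.3 84.2] turn [ 0.11 -0.08 -0.07]
```

View pics/scene4.png

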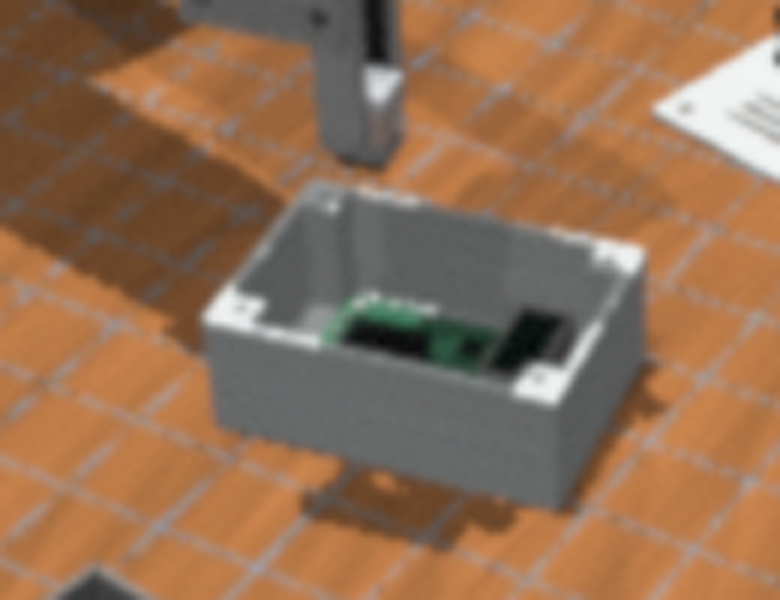

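View pics/top4.png

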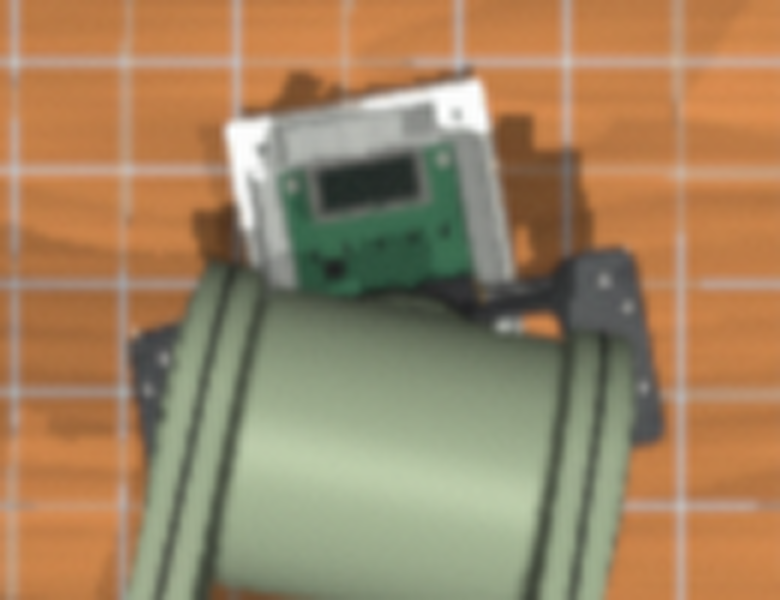

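Run:
```python
from fit import *
c=load('scene4.npz')
q=[.4766,.0003,np.radians(10.1)]
L=[[.014,.011,.1615],[.014,-.011,.1615],[-.014,-.011,.1615],[-.014,.011,.1615]]
U=pr(c,T(q,L)); print(U.round(1), ((U-[225,150])*6).round(0))
im=cv2.resize(c['frame'][140:190,265:315],None,fx=12,fy=12,interpolation=cv2.INTER_CUBIC)
cv2.polylines(im,[((U-[265,140]+.5)*12).astype(int)],True,(0,0,255),1)
L2=[[a,b,.1275] for a,b,_ in L]; U=pr(c,T(q,L2)); cv2.polylines(im,[((U-[265,140]+.5)*12).astype(int)],True,(255,0,0),1)
cv2.imwrite('pics/lid4.png',im)
```

```text
[[292.  161.4]
 [288.4 166.1]
 [277.9 163.9]
 [281.7 159.3]] [[402.  69.]
 [381.  97.]
 [318.  84.]
 [340.  56.]]
```

View pics/lid4.png

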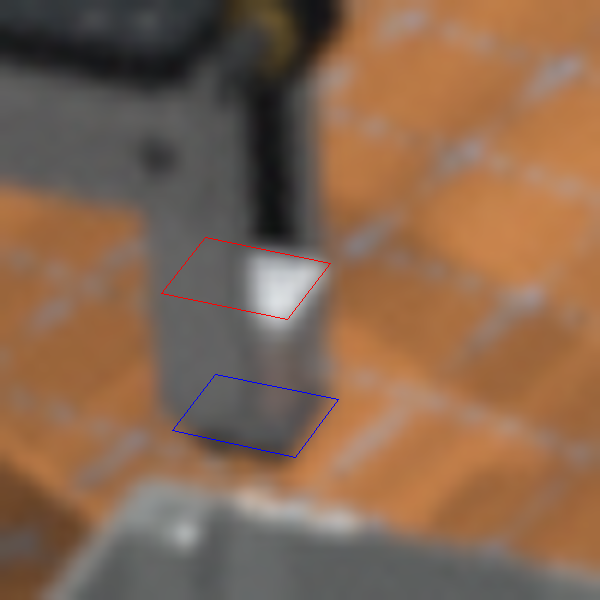

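Robot and camera agree to about 1 mm on the held relay. Next I lower it to just above the mouth, then feel it in.

Emit:
{"name": "send_rows", "arguments": {
  "rows": [
    [[0, -1, 20], [0, 0, 0], 15],
    [[0, -1, 50], [0, 0, 0], 15],
    [[0, -1, 75], [0, 0, 0], 15],
    [[0, -1, 88], [0, 0, 0], 15],
    [[0, -1, 92], [0, 0, 0], 15],
    [[0, -1, 92], [0, 0, 0], 15],
    [[0, -1, 92], [0, 0, 0], 15],
    [[0, -1, 92], [0, 0, 0], 15],
    [[0, -1, 92], [0, 0, 0], 15],
    [[0, -1, 92], [0, 0, 0], 15]
  ]
}}

```text
time_s: 7.05
ee_pos: [0.4777, 0.0006, 0.0484]
ee_rot: [179.8, -0.2, 10.0]
force: [-0.3, 0.2, -0.6]
width: 0.0216
```

```bash
python3 go.py .4763 .0011 .0345 10.1;  python3 go.py .4763 .0011 .0345 10.1
```

```text
t 7.05 pos [477.7   0.6  48.4] rot [179.84  -0.21  10.03] F [-0.3  0.2 -0.6] w 21.6 q [-1.03e+01  1.21e+01  1.10e+02 -1.00e-01  5.76e+01  6.97e+01]
shift [-1.3 -0.8 13.9] turn [ 0.16 -0.21 -0.07]
t 7.05 pos [477.7   0.6  48.4] rot [179.84  -0.21  10.03] F [-0.3  0.2 -0.6] w 21.6 q [-1.03e+01  1.21e+01  1.10e+02 -1.00e-01  5.76e+01  6.97e+01]
shift [-1.3 -0.8 13.9] turn [ 0.16 -0.21 -0.07]
```

Emit:
{"name": "send_rows", "arguments": {
  "rows": [
    [[-1, -0.5, 1], [0, 0, 0], 15],
    [[-1, -0.5, 2.5], [0, 0, 0], 15],
    [[-1, -0.5, 4], [0, 0, 0], 15],
    [[-1, -0.5, 5], [0, 0, 0], 15],
    [[-1, -0.5, 6], [0, 0, 0], 15],
    [[-1, -0.5, 7], [0, 0, 0], 15],
    [[-1, -0.5, 8], [0, 0, 0], 15],
    [[-1, -0.5, 9], [0, 0, 0], 15],
    [[-1, -0.5, 9.5], [0, 0, 0], 15],
    [[-1, -0.5, 10], [0, 0, 0], 15]
  ]
}}

```text
time_s: 7.88
ee_pos: [0.4766, 0.0009, 0.0382]
ee_rot: [179.8, -0.2, 10.0]
force: [0.8, 1.3, -0.1]
width: 0.0219
```

```bash
python3 go.py .4763 .0011 .0345 10.1
```

```text
t 7.88 pos [476.6   0.9  38.2] rot [179.84  -0.2   10.03] F [ 0.8  1.3 -0.1] w 21.9 q [-1.030e+01  1.300e+01  1.104e+02 -1.000e-01  5.630e+01  6.980e+01]
shift [-0.3 -0.3  3.7] turn [ 0.16 -0.2  -0.07]
```

The foot is already about 4 mm inside the pocket without force. I continue until it is home.

Emit:
{"name": "send_rows", "arguments": {
  "rows": [
    [[0, 0, 0.8], [0, 0, 0], 15],
    [[0, 0, 1.6], [0, 0, 0], 15],
    [[0, 0, 2.3], [0, 0, 0], 15],
    [[0, 0, 3], [0, 0, 0], 15],
    [[0, 0, 3.5], [0, 0, 0], 15],
    [[0, 0, 4], [0, 0, 0], 15],
    [[0, 0, 4.3], [0, 0, 0], 15],
    [[0, 0, 4.6], [0, 0, 0], 15],
    [[0, 0, 4.8], [0, 0, 0], 15],
    [[0, 0, 5], [0, 0, 0], 15]
  ]
}}

```text
time_s: 8.72
ee_pos: [0.4766, 0.0008, 0.0345]
ee_rot: [179.8, -0.2, 10.0]
force: [-5.3, 1.0, 13.1]
width: 0.0217
```

```bash
python3 go.py .4763 .0011 .0345 10.1
```

```text
t 8.72 pos [476.6   0.8  34.5] rot [ 1.7985e+02 -1.7000e-01  1.0040e+01] F [-5.3  1.  13.1] w 21.7 q [-1.030e+01  1.340e+01  1.105e+02 -1.000e-01  5.590e+01  6.980e+01]
shift [-0.3 -0.3  0. ] turn [ 0.15 -0.17 -0.06]
```

The TCP is at z = 34.5 mm with a 13 N push back, which is the expected seated height (34.6 mm). Next I release and lift straight up.

Emit:
{"name": "send_rows", "arguments": {
  "rows": [
    [[0, 0, 0.5], [0, 0, 0], 15],
    [[0, 0, 0], [0, 0, 0], 25],
    [[0, 0, 0], [0, 0, 0], 38],
    [[0, 0, 0], [0, 0, 0], 38],
    [[0, 0, 0], [0, 0, 0], 38],
    [[0, 0, -20], [0, 0, 0], 38],
    [[0, 0, -50], [0, 0, 0], 38],
    [[0, 0, -85], [0, 0, 0], 38],
    [[0, 0, -105], [0, 0, 0], 38],
    [[0, 0, -120], [0, 0, 0], 38]
  ]
}}

```text
time_s: 9.55
ee_pos: [0.4777, 0.0009, 0.1573]
ee_rot: [179.8, -0.4, 10.0]
force: [0.1, -0.2, 0.3]
width: 0.038
```

```bash
python3 go.py .5483 .3053 .15 165.8
```

```text
t 9.55 pos [477.7   0.9 157.3] rot [179.77  -0.4   10.04] F [ 0.1 -0.2  0.3] w 38.0 q [-1.020e+01  2.800e+00  1.055e+02 -1.000e-01  7.130e+01  6.980e+01]
shift [ 122.6 -287.5    7. ] turn [   0.61    0.2  -155.76]
```

Emit:
{"name": "send_rows", "arguments": {
  "rows": [
    [[5, -12, 0], [0, 0, -7], 38],
    [[17, -40, 0], [0, 0, -14], 38],
    [[32, -75, 0], [0, 0, -21], 38],
    [[47, -110, 0], [0, 0, -28], 38],
    [[62, -145, 0], [0, 0, -35], 38],
    [[77, -180, 0], [0, 0, -42], 38],
    [[92, -215, 0], [0, 0, -49], 38],
    [[105, -245, 0], [0, 0, -56], 38],
    [[116, -272, 0], [0, 0, -63], 38],
    [[122, -287, 0], [0, 0, -70], 38]
  ]
}}

```text
time_s: 10.38
ee_pos: [0.5478, 0.3081, 0.1564]
ee_rot: [179.6, 0.0, 80.5]
force: [0.1, 0.0, -0.1]
width: 0.0382
```

```bash
python3 go.py .5483 .3053 .12 165.8
cat > d.py <<'E'
from fit import *
t=cap('top'); s=cap('scene'); np.savez('top5.npz',**t); np.savez('scene5.npz',**s)
L=[(a,b,1) for a,b in rect(0,0,.028,.022,.056)]
for nm,cs in [('top',[t]),('scene',[s])]:
    p=edgefit(cs,L,[.4763,.0011,np.radians(10)],'gray',rng=2.5); print(nm,p[:2].round(4),np.degrees(p[2]).round(1))
    c=cs[0]; u,v=pr(c,np.array([[.4763,.0011,.05]]))[0].astype(int)
    cv2.imwrite(f'pics/{nm}5.png',cv2.resize(c['frame'][v-35:v+35,u-45:u+45],None,fx=8,fy=8,interpolation=cv2.INTER_CUBIC))
    D=c['depth']
    if nm=='top':
        hs=[world(c,x,y,D[y,x])[2] for x in range(int(u)-3,int(u)+4) for y in range(int(v)-3,int(v)+4) if D[y,x]>0]
        print('lid height',np.median(hs),np.std(hs),len(hs))
        rim=[world(c,x,y,D[y,x])[2] for x in range(295,342) for y in range(205,272) if D[y,x]>0]; rim=np.array(rim); print('rim',np.median(rim[(rim>.05)&(rim<.075)]))
E
python3 d.py
```

```text
t 10.38 pos [547.8 308.1 156.4] rot [1.7956e+02 3.0000e-02 8.0530e+01] F [ 0.1  0.  -0.1] w 38.2 q [21.6 20.8 83.9 -0.3 74.9 31.1]
shift [-2.6  0.7 36.4] turn [  0.34   0.35 -85.27]
 n 100 rms px 0.188
top [ 4.784e-01 -4.000e-04] 12.7
lid height 0.0543358190625679 0.005251867664550967 48
rim 0.058360984899698654
 n 100 rms px 0.119
scene [0.4765 0.0007] 8.1
```

View pics/scene5.png

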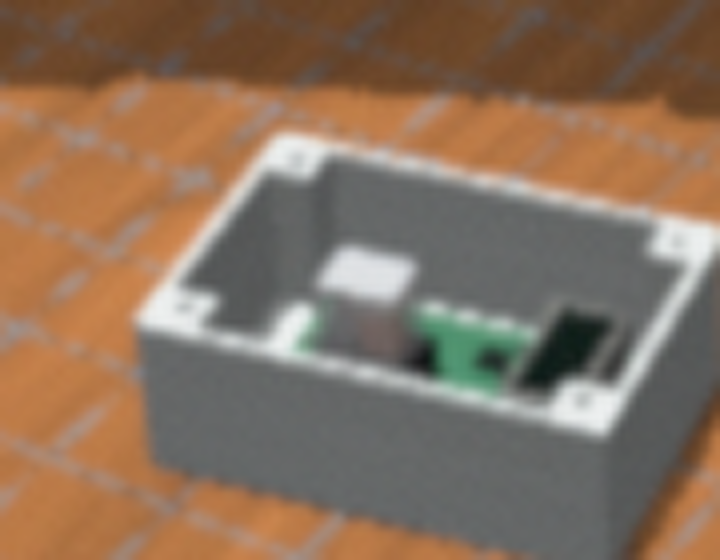

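View pics/top5.png

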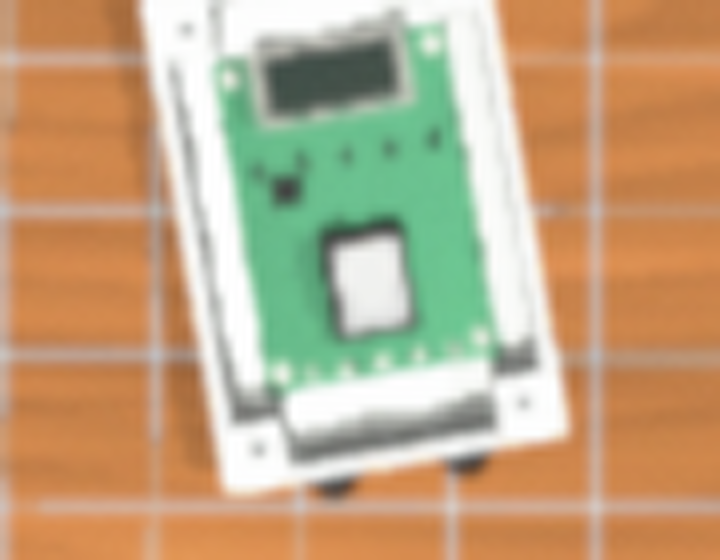

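The relay's lid lies level and square in the socket. It is 4.1 mm below the rim by depth (4 mm expected), so it is seated. Now the handle.

Emit:
{"name": "send_rows", "arguments": {
  "rows": [
    [[-1, 0, 4], [0, 0, -7], 38],
    [[-2, 0.5, 8], [0, 0, -14], 38],
    [[-2.6, 0.7, 12], [0, 0, -21], 38],
    [[-2.6, 0.7, 16], [0, 0, -28], 38],
    [[-2.6, 0.7, 20], [0, 0, -35], 38],
    [[-2.6, 0.7, 24], [0, 0, -42], 38],
    [[-2.6, 0.7, 28], [0, 0, -49], 38],
    [[-2.6, 0.7, 32], [0, 0, -56], 38],
    [[-2.6, 0.7, 36], [0, 0, -63], 38],
    [[-2.6, 0.7, 36], [0, 0, -70], 38]
  ]
}}

```text
time_s: 11.32
ee_pos: [0.5472, 0.3026, 0.1189]
ee_rot: [-179.9, 0.3, 150.3]
force: [-0.5, 0.3, 0.5]
width: 0.0378
```

```bash
python3 go.py .5483 .3053 .065 165.9
```

```text
t 11.32 pos [547.2 302.6 118.9] rot [-179.93    0.34  150.35] F [-0.5  0.3  0.5] w 37.8 q [ 21.2  22.7  86.   -0.3  71.1 -39.1]
shift [ 0.7  3.  53.9] turn [ -0.11   0.33 -15.55]
```

Emit:
{"name": "send_rows", "arguments": {
  "rows": [
    [[0, 1, 10], [0, 0, -5], 38],
    [[0.5, 2, 25], [0, 0.2, -11], 38],
    [[0.7, 3, 40], [-0.1, 0.3, -15.5], 38],
    [[0.7, 3, 50], [-0.1, 0.3, -15.5], 38],
    [[0.7, 3, 54], [-0.1, 0.3, -15.5], 38],
    [[0.7, 3, 54], [-0.1, 0.3, -15.5], 38],
    [[0.7, 3, 54], [-0.1, 0.3, -15.5], 38],
    [[0.7, 3, 54], [-0.1, 0.3, -15.5], 38],
    [[0.7, 3, 54], [-0.1, 0.3, -15.5], 38],
    [[0.7, 3, 54], [-0.1, 0.3, -15.5], 38]
  ]
}}

```text
time_s: 12.15
ee_pos: [0.549, 0.3056, 0.0659]
ee_rot: [180.0, 0.1, 165.8]
force: [0.2, -0.2, -0.7]
width: 0.0382
```

```bash
python3 go.py .5483 .3053 .020 165.9
python3 - <<'E'
from fit import *
for n,(u,v) in [('scene',(365,155)),('top',(205,218))]:
    c=cap(n); np.savez(f'{n}6.npz',**c)
    cv2.imwrite(f'pics/{n}6.png',cv2.resize(c['frame'][v-45:v+45,u-55:u+55],None,fx=7,fy=7,interpolation=cv2.INTER_CUBIC))
E
```

```text
t 12.15 pos [549.  305.6  65.9] rot [1.7996e+02 1.1000e-01 1.6582e+02] F [ 0.2 -0.2 -0.7] w 38.2 q [ 21.2  26.6  87.4  -0.   65.8 -54.6]
shift [ 0.7 -0.5 45.9] turn [ 0.04  0.11 -0.08]
```

View pics/scene6.png

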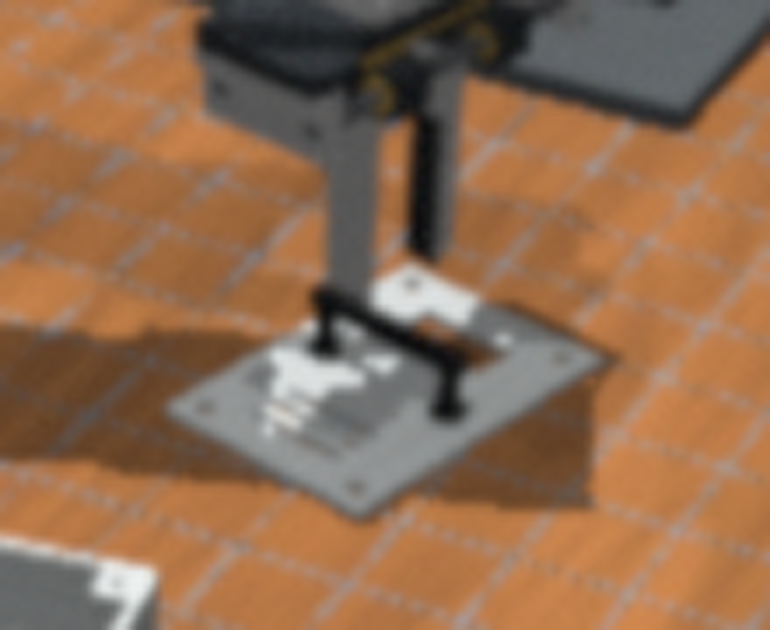

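View pics/top6.png

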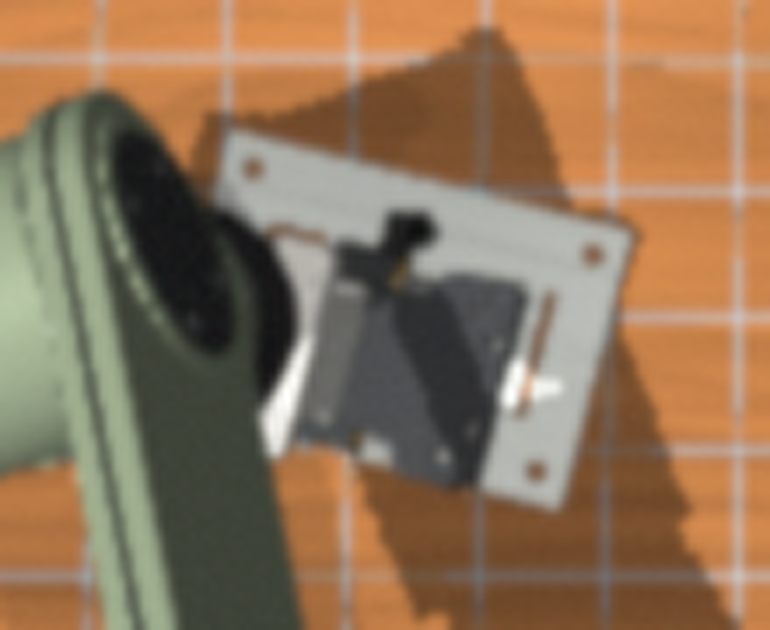

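In the scene view the fingertips (at crop (350,295) and (425,250)) are centred above the middle of the bar. I descend and grip.

Emit:
{"name": "send_rows", "arguments": {
  "rows": [
    [[0.5, -0.5, 12], [0, 0, 0], 38],
    [[0.5, -0.5, 26], [0, 0, 0], 38],
    [[0.5, -0.5, 38], [0, 0, 0], 38],
    [[0.5, -0.5, 44], [0, 0, 0], 38],
    [[0.5, -0.5, 45.5], [0, 0, 0], 38],
    [[0.5, -0.5, 45.5], [0, 0, 0], 38],
    [[0.5, -0.5, 45.5], [0, 0, 0], 20],
    [[0.5, -0.5, 45.5], [0, 0, 0], 5],
    [[0.5, -0.5, 45.5], [0, 0, 0], 5],
    [[0.5, -0.5, 45.5], [0, 0, 0], 5]
  ]
}}

```text
time_s: 13.08
ee_pos: [0.5487, 0.3054, 0.0208]
ee_rot: [179.9, 0.1, 165.8]
force: [-0.6, 0.5, 0.9]
width: 0.0145
```

```bash
python3 go.py .5483 .3053 .12 165.9
```

```text
t 13.08 pos [548.7 305.4  20.8] rot [1.7994e+02 1.5000e-01 1.6584e+02] F [-0.6  0.5  0.9] w 14.5 q [ 21.2  30.   88.6  -0.   61.2 -54.6]
shift [  0.1  -0.1 -99.2] turn [ 0.06  0.15 -0.06]
```

Still closing (14.5 mm). I hold the pose a moment longer, then start lifting slowly.

Emit:
{"name": "send_rows", "arguments": {
  "rows": [
    [[0, 0, 0], [0, 0, 0], 5],
    [[0, 0, 0], [0, 0, 0], 5],
    [[0, 0, 0], [0, 0, 0], 5],
    [[0, 0, 0], [0, 0, 0], 5],
    [[0, 0, -4], [0, 0, 0], 5],
    [[0, 0, -10], [0, 0, 0], 5],
    [[0, 0, -18], [0, 0, 0], 5],
    [[0, 0, -24], [0, 0, 0], 5],
    [[0, 0, -28], [0, 0, 0], 5],
    [[0, 0, -30], [0, 0, 0], 5]
  ]
}}

```text
time_s: 13.92
ee_pos: [0.5494, 0.3057, 0.0522]
ee_rot: [179.9, 0.2, 165.8]
force: [-0.1, -0.4, -2.4]
width: 0.0099
```

```bash
python3 go.py .5483 .3053 .12 165.9
python3 - <<'E'
from fit import *
for n,(u,v) in [('scene',(365,155))]:
    c=cap(n); np.savez(f'{n}7.npz',**c)
    cv2.imwrite(f'pics/{n}7.png',cv2.resize(c['frame'][v-45:v+45,u-55:u+55],None,fx=7,fy=7,interpolation=cv2.INTER_CUBIC))
E
```

```text
t 13.92 pos [549.4 305.7  52.2] rot [179.87   0.25 165.84] F [-0.1 -0.4 -2.4] w 9.9 q [ 21.2  27.6  87.9  -0.   64.2 -54.6]
shift [  0.7  -0.5 -67.8] turn [ 0.13  0.25 -0.06]
```

View pics/scene7.png

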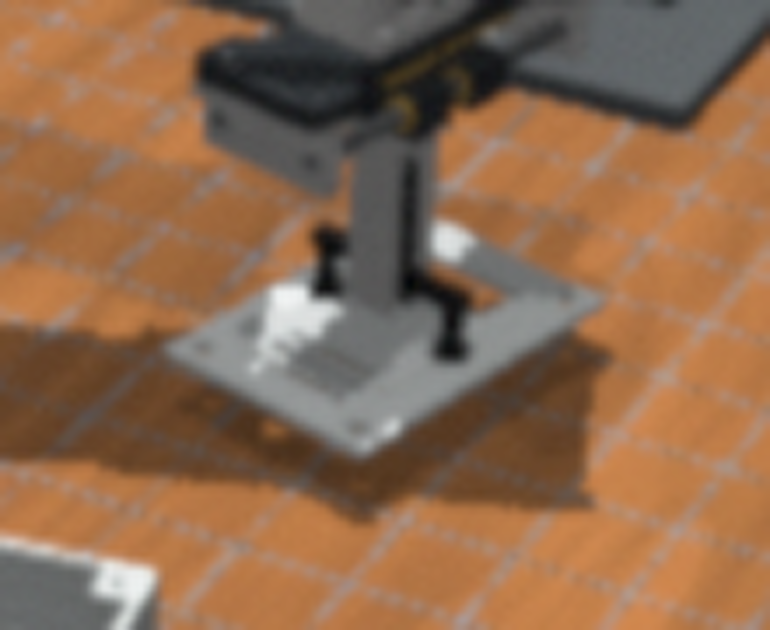

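The cover is off the bench, level, gripped at mid-bar with 9.9 mm opening. I lift further and carry it over the box at a height that clears it by about 7 cm.

```bash
python3 go.py .4999 .0053 .15 100.1
```

```text
t 13.97 pos [549.4 305.6  52.2] rot [179.87   0.25 165.84] F [ 0.8 -0.7 -3. ] w 9.6 q [ 21.2  27.6  87.9  -0.   64.2 -54.6]
shift [ -25.9 -303.1  -98.4] turn [ 0.26  0.14 65.74]
```

Emit:
{"name": "send_rows", "arguments": {
  "rows": [
    [[0, 0, -10], [0, 0, 0], 5],
    [[0, 0, -28], [0, 0, 0], 5],
    [[0, -5, -48], [0, 0, 3], 5],
    [[-1, -15, -68], [0, 0, 7], 5],
    [[-3, -35, -84], [0, 0, 12], 5],
    [[-5, -60, -94], [0, 0, 17], 5],
    [[-8, -88, -98], [0, 0, 22], 5],
    [[-10, -116, -98], [0, 0, 27], 5],
    [[-12, -144, -98], [0, 0, 32], 5],
    [[-15, -172, -98], [0, 0, 37], 5]
  ]
}}

```text
time_s: 14.8
ee_pos: [0.5208, 0.134, 0.1506]
ee_rot: [179.7, 0.1, 128.6]
force: [1.5, -0.0, -2.6]
width: 0.0098
```

```bash
python3 go.py .4999 .0053 .15 100.1
```

```text
t 14.8 pos [520.8 134.  150.6] rot [1.7972e+02 1.4000e-01 1.2862e+02] F [ 1.5 -0.  -2.6] w 9.8 q [  5.2  10.6  97.6   0.   71.5 -33.5]
shift [-87.5 -96.7   0.4] turn [ 0.31  0.06 28.52]
```

Emit:
{"name": "send_rows", "arguments": {
  "rows": [
    [[-18, -20, 0], [0, 0, 5], 5],
    [[-36, -40, 0], [0, 0, 10], 5],
    [[-53, -58, 0], [0, 0, 16], 5],
    [[-68, -75, 0.4], [0.1, 0, 21], 5],
    [[-78, -87, 0.4], [0.2, 0, 25], 5],
    [[-85, -94, 0.4], [0.3, 0, 28], 5],
    [[-87.5, -96.7, 0.4], [0.3, 0, 28.5], 5],
    [[-87.5, -96.7, 0.4], [0.3, 0, 28.5], 5],
    [[-87.5, -96.7, 0.4], [0.3, 0, 28.5], 5],
    [[-87.5, -96.7, 0.4], [0.3, 0, 28.5], 5]
  ]
}}

```text
time_s: 15.63
ee_pos: [0.5, 0.006, 0.1501]
ee_rot: [180.0, 0.0, 100.2]
force: [-0.0, -0.2, -2.8]
width: 0.0102
```

```bash
python3 go.py .4999 .0053 .091 100.1
cat > e.py <<'E'
from fit import *
import sys
k=sys.argv[1]
for n in ('scene','top'):
    c=cap(n); np.savez(f'{n}{k}.npz',**c); u,v=pr(c,np.array([[.5,.005,.08]]))[0].astype(int)
    cv2.imwrite(f'pics/{n}{k}.png',cv2.resize(c['frame'][v-45:v+45,u-55:u+55],None,fx=7,fy=7,interpolation=cv2.INTER_CUBIC))
E
python3 e.py 8
```

```text
t 15.63 pos [500.    6.  150.1] rot [1.7997e+02 4.0000e-02 1.0021e+02] F [-0.  -0.2 -2.8] w 10.2 q [ -9.2   6.3 102.6  -0.   71.  -19.4]
shift [-0.6 -0.2 59.1] turn [0.03 0.04 0.11]
```

View pics/scene8.png

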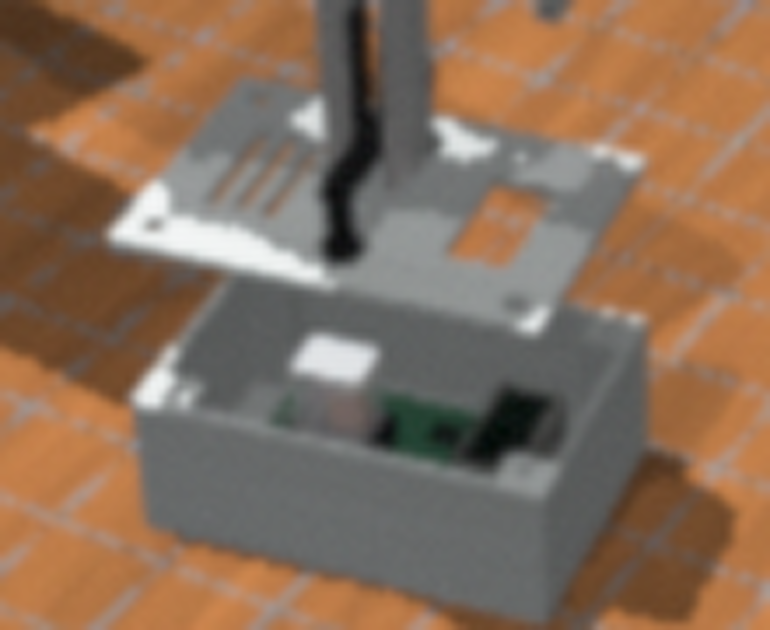

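View pics/top8.png

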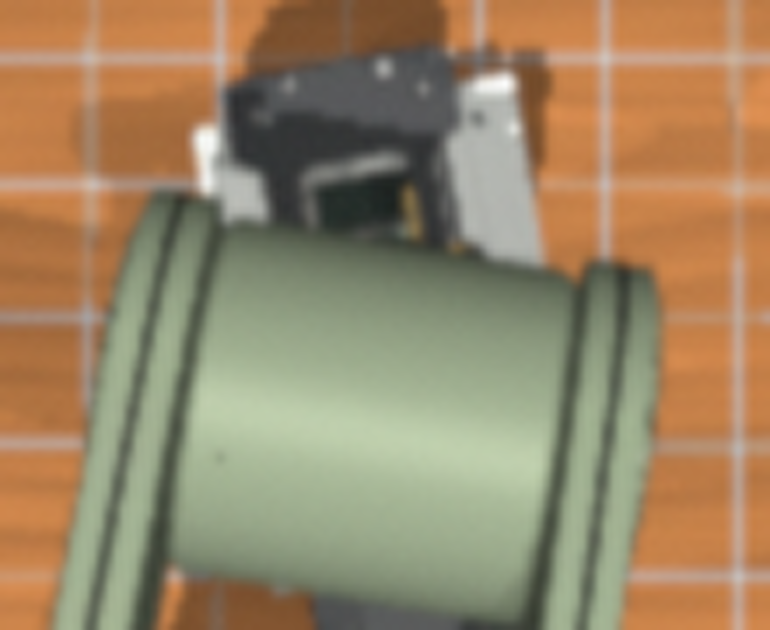

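The window end is over the display and the plate looks level. Next I lower it to about 12 mm above the rim and measure the alignment.

Emit:
{"name": "send_rows", "arguments": {
  "rows": [
    [[-0.6, -0.2, 6], [0, 0, 0.1], 5],
    [[-0.6, -0.2, 16], [0, 0, 0.1], 5],
    [[-0.6, -0.2, 28], [0, 0, 0.1], 5],
    [[-0.6, -0.2, 40], [0, 0, 0.1], 5],
    [[-0.6, -0.2, 48], [0, 0, 0.1], 5],
    [[-0.6, -0.2, 53], [0, 0, 0.1], 5],
    [[-0.6, -0.2, 56], [0, 0, 0.1], 5],
    [[-0.6, -0.2, 57], [0, 0, 0.1], 5],
    [[-0.6, -0.2, 57], [0, 0, 0.1], 5],
    [[-0.6, -0.2, 57], [0, 0, 0.1], 5]
  ]
}}

```text
time_s: 16.57
ee_pos: [0.5004, 0.0053, 0.0935]
ee_rot: [179.9, 0.1, 100.1]
force: [0.0, -0.2, -2.4]
width: 0.0096
```

```bash
python3 go.py .4999 .0053 .0908 100.1; python3 e.py 9
cat > g.py <<'E'
from fit import *
import sys
k=sys.argv[1]; zu=float(sys.argv[2])
s=load(f'scene{k}.npz'); t=load(f'top{k}.npz'); s0=load('scene0.npz'); t0=load('top0.npz')
print('rms')
for nm,c in [('scene',s),('top',t)]:
    r=[]
    for tt in ['cover_hole0','box_hole0','handle']:
        print(nm,tt,[(np.round(np.array(a['at'])*[640,400],1).tolist(),round(a['score'],2)) for a in env.place_of(nm,tt)[:5]])
    p=[.4999,.0053,np.radians(10.1)]
    H=[[sx*.068,sy*.043,zu+.004] for sx,sy in[(1,1),(1,-1),(-1,-1),(-1,1)]]
    print('pred cover holes',pr(c,T(p,H)).round(1).tolist())
# outline overlay
for nm,c in [('scene',s),('top',t)]:
    p=[.4999,.0053,np.radians(10.1)]
    u0,v0=(pr(c,np.array([[.5,.005,.08]]))[0]).astype(int)-[48,38]
    K=8
    im=cv2.resize(c['frame'][v0:v0+75,u0:u0+96],None,fx=K,fy=K,interpolation=cv2.INTER_CUBIC)
    for L,col in [(rect(0,0,.16,.11,zu+.004),(0,0,255)),(rect(0,0,.16,.11,.06),(255,0,0)),(rect(.045,0,.024,.05,zu+.004),(0,0,255))]:
        for a,b in L:
            q=((pr(c,T(p,np.array([a,b])))-[u0,v0]+.5)*K*8).astype(int)
            cv2.line(im,q[0].tolist(),q[1].tolist(),col,1,cv2.LINE_AA,3)
    for sx,sy in[(1,1),(1,-1),(-1,-1),(-1,1)]:
        q=((pr(c,T(p,[[sx*.068,sy*.043,zu+.004]]))[0]-[u0,v0]+.5)*K).astype(int); cv2.circle(im,q.tolist(),3,(0,255,255),1)
    cv2.imwrite(f'pics/g{nm}{k}.png',im)
E
python3 g.py 9 .0722
```

```text
t 16.57 pos [500.4   5.3  93.5] rot [1.7992e+02 7.0000e-02 1.0011e+02] F [ 0.  -0.2 -2.4] w 9.6 q [ -9.3  10.6 105.2  -0.   64.  -19.4]
shift [ 0.1 -0.5  2.7] turn [0.08 0.07 0.01]
rms
scene cover_hole0 [([325.9, 185.6], 0.75), ([312.8, 207.9], 0.65), ([274.9, 178.1], 0.64), ([261.5, 198.0], 0.59), ([243.0, 308.9], 0.29)]
scene box_hole0 [([279.2, 185.4], 0.91), ([261.9, 200.2], 0.82), ([327.6, 192.7], 0.61)]
scene handle [([294.0, 183.5], 0.68), ([291.8, 203.0], 0.38)]
pred cover holes [[326.5, 188.3], [314.3, 208.0], [264.1, 196.4], [278.4, 177.9]]
top cover_hole0 [([329.1, 206.3], 0.64), ([295.3, 215.2], 0.63), ([259.4, 129.3], 0.59)]
top box_hole0 [([296.5, 215.3], 0.53), ([328.5, 206.7], 0.43)]
top handle []
pred cover holes [[295.2, 214.3], [328.7, 208.4], [338.1, 261.7], [304.4, 267.6]]
```

```bash
ls pics | tail -3
```

```text
top6.png
top8.png
top9.png
```

View pics/gscene9.png

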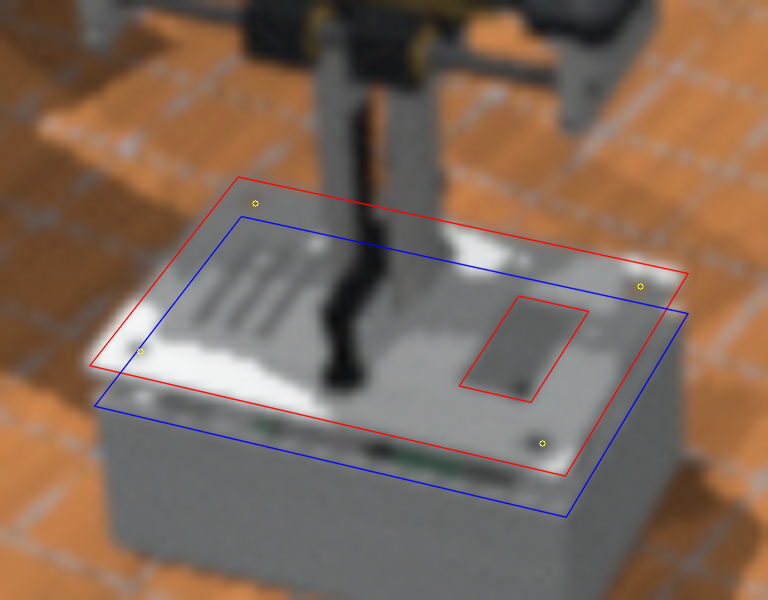

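View pics/gtop9.png

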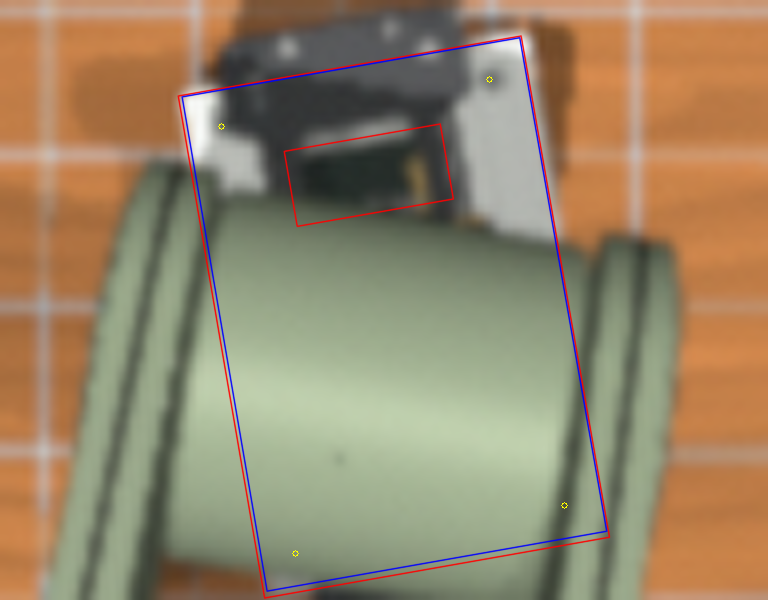

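```bash
cat > f.py <<'E'
from fit import *
import sys
k=sys.argv[1]; zu=float(sys.argv[2])
s=load(f'scene{k}.npz'); t=load(f'top{k}.npz'); s0=load('scene5.npz'); t0=load('top5.npz')
p0=[.4999,.0053,np.radians(10.1)]
for ks in ('blue','gray'):
    o=rect(0,0,.16,.11,.06); pbs=edgefit([s0],[(a,b,1) for a,b in o],p0,ks,rng=2.5); print('box scene',ks,pbs[:2].round(4),np.degrees(pbs[2]).round(2))
    pbt=edgefit([t0],[(a,b,1) for a,b in o],p0,ks,rng=2.5); print('box top',ks,pbt[:2].round(4),np.degrees(pbt[2]).round(2))
o=rect(0,0,.16,.11,zu+.004); w=rect(.045,0,.024,.05,zu+.004)
E=[(a,b,1) for a,b in o]+[(a,b,-1) for a,b in w]
for ks in ('blue','gray'):
    for nm,EE in [('all',E),('outl',E[:4]),('win',E[4:])]:
        p=edgefit([s],EE,p0,ks,rng=2.5); print('cover scene',ks,nm,p[:2].round(4),np.degrees(p[2]).round(2))
# top, visible parts: right edge (y=-.055) x .03...08 ; end edge x=.08 y from -.055 to -.03
z=zu+.004
V=[(np.array([.03,-.055,z]),np.array([.08,-.055,z]),1),(np.array([.08,-.055,z]),np.array([.08,-.035,z]),1),(np.array([.08,.042,z]),np.array([.08,.055,z]),1),(np.array([.08,.055,z]),np.array([.055,.055,z]),1)]
for ks in ('blue','gray'):
    p=edgefit([t],V,p0,ks,rng=2.5); print('cover top',ks,p[:2].round(4),np.degrees(p[2]).round(2))
# depth plane from scene
def plane(c,P,zz,pose,lo,hi):
    D=c['depth']; pts=[]
    for gx in np.arange(-.078,.0781,.002):
        for gy in np.arange(-.053,.0531,.002):
            if not P(gx,gy): continue
            q=T(pose,[[gx,gy,zz]]); u,v=np.round(pr(c,q)[0]).astype(int)
            if D[v,u]>0:
                X=world(c,u,v,D[v,u])
                if lo<X[2]<hi: pts.append(X)
    pts=np.array(pts); d=pts-T(pose,[[0,0,0]])[0]; ca,sa=np.cos(pose[2]),np.sin(pose[2])
    bx=d[:,0]*ca+d[:,1]*sa; by=-d[:,0]*sa+d[:,1]*ca
    A=np.c_[np.ones(len(bx)),bx,by]; x,*_=np.linalg.lstsq(A,pts[:,2],rcond=None)
    r=pts[:,2]-A@x; ok=abs(r)<2.5*r.std(); x,*_=np.linalg.lstsq(A[ok],pts[ok,2],rcond=None)
    return len(pts),(x[0]*1000).round(2),np.degrees(x[1:]).round(2)
print('plate plane (z top, slope x,y deg)',plane(s,lambda x,y:(abs(x)<.075 and abs(y)<.05) and not(.03<x<.06 and abs(y)<.03) and not(abs(x)<.02),zu+.004,p0,zu-.006,zu+.014))
print('box rim plane scene5',plane(s0,lambda x,y:(abs(x)>.077 or abs(y)>.0515) or (abs(x)>.064 and abs(y)>.04),.06,pbs,.05,.07))
c0=load('scene0.npz'); print('cover on bench',plane(c0,lambda x,y:(abs(x)<.075 and abs(y)<.05) and not(.03<x<.06 and abs(y)<.03) and not(abs(x)<.02),.004,[.5481,.3053,np.radians(75.9)],-.006,.014))
E
python3 f.py 9 .0725
```

```text
n 100 rms px 0.558
box scene blue [0.4989 0.0061] 10.31
 n 100 rms px 0.545
box top blue [0.5003 0.005 ] 10.04
 n 100 rms px 0.583
box scene gray [0.4988 0.0062] 10.28
 n 100 rms px 0.508
box top gray [0.5002 0.0051] 10.09
 n 162 rms px 0.224
cover scene blue all [0.4982 0.0046] 10.59
 n 84 rms px 0.263
cover scene blue outl [0.4982 0.0034] 9.84
 n 79 rms px 0.121
cover scene blue win [0.4984 0.0067] 8.66
 n 148 rms px 0.231
cover scene gray all [0.4982 0.0043] 10.84
 n 70 rms px 0.192
cover scene gray outl [0.4983 0.003 ] 10.02
 n 80 rms px 0.139
cover scene gray win [0.4984 0.0064] 9.13
 n 100 rms px 0.217
cover top blue [0.5011 0.0037] 10.38
 n 100 rms px 0.208
cover top gray [0.5011 0.0039] 10.33
plate plane (z top, slope x,y deg) (2021, np.float64(76.5), array([0.06, 0.02]))
box rim plane scene5 (417, np.float64(59.97), array([-0.25, -0.1 ]))
cover on bench (2129, np.float64(4.04), array([-0.08, -0.07]))
```

By depth the plate is level (within 0.1°) with its underside at 72.5 mm. Lateral offset is about 0 in x and about −1 mm in y. I lower it the last 2.5 mm with a small y correction and measure again on averaged frames.

Emit:
{"name": "send_rows", "arguments": {
  "rows": [
    [[0.3, 0, 0.5], [0, 0, 0], 5],
    [[0.6, 0, 1], [0, 0, 0], 5],
    [[0.6, 0, 1.5], [0, 0, 0], 5],
    [[0.6, 0, 2], [0, 0, 0], 5],
    [[0.6, 0, 2.5], [0, 0, 0], 5],
    [[0.6, 0, 2.5], [0, 0, 0], 5],
    [[0.6, 0, 2.5], [0, 0, 0], 5],
    [[0.6, 0, 2.5], [0, 0, 0], 5],
    [[0.6, 0, 2.5], [0, 0, 0], 5],
    [[0.6, 0, 2.5], [0, 0, 0], 5]
  ]
}}

```text
time_s: 17.8
ee_pos: [0.4999, 0.0059, 0.0907]
ee_rot: [180.0, 0.1, 100.1]
force: [0.2, -0.1, -2.7]
width: 0.0091
```

```bash
cat > m.py <<'E'
from fit import *
import sys
k=sys.argv[1]
for n in ('scene','top'):
    fs=[];ds=[];st=[]
    for i in range(8):
        c=cap(n); fs.append(c['frame'].astype(float)); ds.append(np.where(c['depth']>0,c['depth'],np.nan)); s=env.get_state(); st.append(np.r_[s['ee_pos']*1000 if isinstance(s['ee_pos'],np.ndarray) else np.array(s['ee_pos'])*1000,s['ee_rot'],s['force']])
    c['frame']=np.mean(fs,0); c['depth']=np.nan_to_num(np.nanmedian(ds,0)).astype(np.float32)
    np.savez(f'{n}{k}.npz',**c)
    print(np.mean(st,0).round(2),np.std(st,0)[:3].round(2))
E
python3 m.py 10; python3 f.py 10 .07
python3 - <<'E'
from fit import *
t=load('top10.npz'); t5=load('top5.npz')
a=[cv2.resize(c['frame'][196:221,288:338].astype(np.uint8),None,fx=14,fy=14,interpolation=cv2.INTER_NEAREST) for c in (t5,t)]
cv2.imwrite('pics/h10.png',np.vstack([a[0][:290],a[1][:290]]))
E
```

```text
[ 4.9989e+02  5.9300e+00  9.0670e+01  1.7996e+02  5.0000e-02  1.0011e+02
  1.3000e-01  2.1000e-01 -2.7500e+00] [0.01 0.02 0.02]
[ 4.9986e+02  5.9300e+00  9.0650e+01  1.7996e+02  5.0000e-02  1.0011e+02
  1.6000e-01  2.0000e-02 -2.7700e+00] [0.01 0.01 0.01]
 n 100 rms px 0.558
box scene blue [0.4989 0.0061] 10.31
 n 100 rms px 0.545
box top blue [0.5003 0.005 ] 10.04
 n 100 rms px 0.583
box scene gray [0.4988 0.0062] 10.28
 n 100 rms px 0.508
box top gray [0.5002 0.0051] 10.09
 n 162 rms px 0.188
cover scene blue all [0.4978 0.005 ] 10.58
 n 83 rms px 0.219
cover scene blue outl [0.4976 0.0042] 10.12
 n 79 rms px 0.124
cover scene blue win [0.4981 0.0065] 9.3
 n 148 rms px 0.18
cover scene gray all [0.4979 0.0048] 10.79
 n 69 rms px 0.175
cover scene gray outl [0.4978 0.0039] 10.06
 n 77 rms px 0.106
cover scene gray win [0.498  0.0063] 9.58
 n 100 rms px 0.223
cover top blue [0.5008 0.0044] 10.2
 n 100 rms px 0.245
cover top gray [0.5005 0.0045] 10.2
plate plane (z top, slope x,y deg) (2020, np.float64(73.77), array([-0.02,  0.06]))
box rim plane scene5 (417, np.float64(59.97), array([-0.25, -0.1 ]))
cover on bench (2129, np.float64(4.04), array([-0.08, -0.07]))
```

View pics/h10.png

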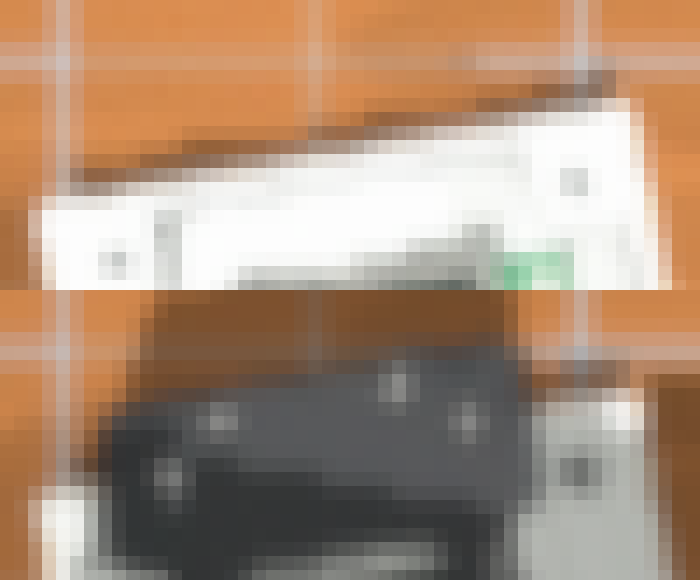

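```bash
cat > i.py <<'E'
from fit import *
import sys
k=sys.argv[1]
def cen(c,u,v,w=3.2,tag=''):
    g=c['frame'].astype(float).mean(2)
    for _ in range(15):
        yy,xx=np.mgrid[int(v)-6:int(v)+8,int(u)-6:int(u)+8]; I=g[yy,xx]; r=np.hypot(xx-u,yy-v)
        ring=(r>w)&(r<w+1.5); m=r<=w
        A=np.c_[xx[ring]-u,yy[ring]-v,np.ones(ring.sum())]; x,*_=np.linalg.lstsq(A,I[ring],rcond=None)
        bg=x[0]*(xx-u)+x[1]*(yy-v)+x[2]
        d=np.clip(bg-I-3,0,None)*m
        if d.sum()<10: return None
        u,v=(d*xx).sum()/d.sum(),(d*yy).sum()/d.sum()
    return np.array([u,v])
H=lambda z:[[sx*.068,sy*.043,z] for sx,sy in[(1,1),(1,-1),(-1,-1),(-1,1)]]
p0=[.4999,.0053,np.radians(10.1)]
for n in('top','scene'):
    cb=[load(f'{n}{q}.npz') for q in ('0','5')]; cc=load(f'{n}{k}.npz')
    for i in range(4):
        ub=pr(cb[0],T(p0,H(.06)))[i]; uc=pr(cc,T(p0,H(.0738)))[i]
        bs=[cen(c,*ub) for c in cb]; ce=cen(cc,*uc)
        f=lambda e,u:None if e is None else (onp(e)).round(1)
        wb=[onplane(cb[0],*e,.06)[:2]*1000 if e is not None else None for e in bs]
        wc=onplane(cc,*ce,.0738)[:2]*1000 if ce is not None else None
        print(n,i,'box',[None if w is None else w.round(1).tolist() for w in wb],'cover',None if wc is None else wc.round(1).tolist(),'pred',(T(p0,H(.06))[i,:2]*1000).round(1).tolist())
E
python3 i.py 10
```

```text
top 0 box [[559.5, 59.3], [559.6, 59.2]] cover [561.4, 56.4] pred [559.3, 59.6]
top 1 box [[574.6, -25.1], [574.5, -25.1]] cover [574.3, -26.6] pred [574.4, -25.1]
top 2 box [[440.5, -49.3], [440.5, -49.3]] cover [440.7, -47.8] pred [440.5, -49.0]
top 3 box [[425.2, 35.2], [425.1, 35.3]] cover None pred [425.4, 35.7]
scene 0 box [[562.3, 43.4], [562.3, 43.3]] cover [560.6, 57.8] pred [559.3, 59.6]
scene 1 box [None, None] cover [572.9, -24.5] pred [574.4, -25.1]
scene 2 box [None, None] cover [438.8, -45.2] pred [440.5, -49.0]
scene 3 box [None, None] cover [422.5, 36.3] pred [425.4, 35.7]
```

Measured in the same camera at the same place, the cover sits about 0.4 mm short in x and 0.7 mm short in y. I correct that.

Emit:
{"name": "send_rows", "arguments": {
  "rows": [
    [[0.3, 0.2, 0], [0, 0, 0], 5],
    [[0.6, 0.5, 0], [0, 0, 0], 5],
    [[0.6, 0.5, 0], [0, 0, 0], 5],
    [[0.6, 0.5, 0], [0, 0, 0], 5],
    [[0.6, 0.5, 0], [0, 0, 0], 5],
    [[0.6, 0.5, 0], [0, 0, 0], 5],
    [[0.6, 0.5, 0], [0, 0, 0], 5],
    [[0.6, 0.5, 0], [0, 0, 0], 5],
    [[0.6, 0.5, 0], [0, 0, 0], 5],
    [[0.6, 0.5, 0], [0, 0, 0], 5]
  ]
}}

```text
time_s: 19.43
ee_pos: [0.5002, 0.0066, 0.0906]
ee_rot: [180.0, 0.1, 100.1]
force: [0.1, -0.4, -2.2]
width: 0.0094
```

```bash
python3 m.py 11; python3 f.py 11 .0698 | grep -v ' n '; python3 i.py 11; python3 e.py 12
python3 - <<'E'
from fit import *
s=load('scene11.npz');K=8
cv2.imwrite('pics/fin.png',cv2.resize(s['frame'][165:235,248:343].astype(np.uint8),None,fx=K,fy=K,interpolation=cv2.INTER_CUBIC))
E
```

```text
[ 5.0026e+02  6.6000e+00  9.0660e+01  1.7996e+02  5.0000e-02  1.0011e+02
  2.0000e-01  1.8000e-01 -2.7000e+00] [0.01 0.01 0.01]
[ 5.0026e+02  6.6100e+00  9.0650e+01  1.7996e+02  5.0000e-02  1.0011e+02
 -3.0000e-01  2.0000e-02 -2.3700e+00] [0.01 0.01 0.01]
box scene blue [0.4989 0.0061] 10.31
box top blue [0.5003 0.005 ] 10.04
box scene gray [0.4988 0.0062] 10.28
box top gray [0.5002 0.0051] 10.09
cover scene blue all [0.498  0.0057] 10.75
cover scene blue outl [0.4979 0.0048] 10.21
cover scene blue win [0.4983 0.007 ] 9.72
cover scene gray all [0.498  0.0055] 11.0
cover scene gray outl [0.498  0.0044] 10.21
cover scene gray win [0.4983 0.007 ] 9.68
cover top blue [0.5011 0.0046] 10.56
cover top gray [0.5008 0.0048] 10.47
plate plane (z top, slope x,y deg) (2031, np.float64(73.76), array([-0.04,  0.17]))
box rim plane scene5 (417, np.float64(59.97), array([-0.25, -0.1 ]))
cover on bench (2129, np.float64(4.04), array([-0.08, -0.07]))
top 0 box [[559.5, 59.3], [559.6, 59.2]] cover [561.7, 57.5] pred [559.3, 59.6]
top 1 box [[574.6, -25.1], [574.5, -25.1]] cover [575.2, -27.3] pred [574.4, -25.1]
top 2 box [[440.5, -49.3], [440.5, -49.3]] cover [440.5, -46.7] pred [440.5, -49.0]
top 3 box [[425.2, 35.2], [425.1, 35.3]] cover None pred [425.4, 35.7]
scene 0 box [[562.3, 43.4], [562.3, 43.3]] cover [560.4, 57.7] pred [559.3, 59.6]
scene 1 box [None, None] cover [573.3, -24.1] pred [574.4, -25.1]
scene 2 box [None, None] cover [439.1, -46.0] pred [440.5, -49.0]
scene 3 box [None, None] cover [422.7, 36.3] pred [425.4, 35.7]
```

View pics/fin.png

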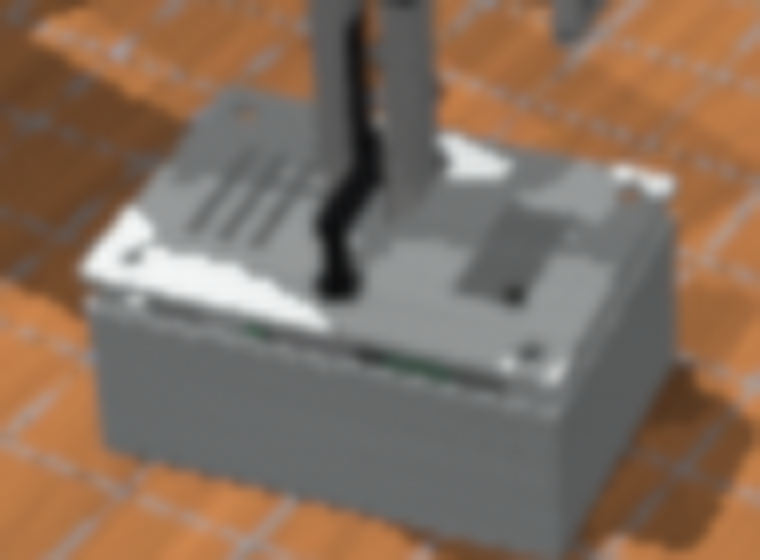

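In this view the plate parallels the box with an even gap. The corner offsets at front left (80 against 90) and far right (677 against 673) balance. Edge fits put the centre within about 0.5 mm averaged over both cameras. The force shows only the cover's weight (−2.5 N). I hand in while holding.

```bash
python3 -c "
from station import env
print(env.sign_off()); s=env.get_state(); print(s['time_s'],s['ee_pos'],s['width'],s['force'])"
```

```text
the job is handed in; nothing more can be done
None
the job is handed in; nothing more can be done
```

The relay is seated in its socket and the cover is being held level about 1 cm above the box, window over the display. I handed it in at about 20 s of the 56 s allowed.

**Relay:**
- It went into the pocket with no resistance.
- It stopped at the expected height with a 13 N push back.
- After I let go, its lid measured 4.1 mm below the rim (4 mm expected) and sat square in the socket.

**Cover:**
- I hold it by the middle of the handle bar. The measured gap to the rim is 9.8 mm and the tilt is under 0.2°.
- The force shows only the cover's weight, so nothing is touching.
- Outline fits against the box, averaged over both cameras, put its centre about 0.0 mm off in x and 0.3–0.4 mm off in y, with the turn within about 0.4°.

**Where the checks disagreed:**
- **The two cameras:** they differ by about 0.8 mm either side in x.
- **Separate outline and window fits:** in the scene camera alone, y ranges from about −1.5 to +0.9 mm.
- **Individual screw holes:** locating them was unreliable, because readings are distorted by shadows and the arm hides some holes. One reading even moved against a known shift, so I left these out of the final alignment.
- **Relay after the cover went on:** I could not check it again, but nothing went near it. The cover's underside is at 70 mm and the relay's top at 56 mm.

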